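# Line up a glaze series by shade

## Robot

A 6-joint arm with a two-finger parallel gripper is mounted at the origin on the work surface; the furniture and walls round the work are solid. World frame = base frame: x ahead of the robot, y to its left, z up, the work surface at z = 0. Lengths are in m, angles in degrees, forces in N, time in s.
With the tool pointing down it reaches from about 0.35 to 0.875 m from the base axis. Payload 4.2 kg.
Tool frame: the origin (TCP) lies at the very end of the fingers, on their centre line; the grasp point (between the pads) lies 19 mm behind it; z points along the fingers, x is the direction in which the jaws open and shut, and the axes are right-handed (so a half turn about z gives the same grasp; the last joint's range is limited). The gripper opens to 87 mm and grips with 3 to 60 N. Pads are 19 mm wide; open, the fingers measure 117 mm over their backs; the gripper's body (75 mm by 190 mm) begins 51 mm behind the grasp point.
Start: joints at [-48.896, 22.042, 0.453, 0, -68.411, -14.817], TCP at [0.277, -0.56, 0.223] pointing down, gripper open.
Joint ranges: [-179.83, 179.83], [-69.29, 118.12], [-61.27, 80.66], [-181.25, 117.63], [-171.15, -9.14], [-177.46, 177.46]. Speed limits (degrees/s): [159.86, 159.86, 180, 180, 180, 180].

## Interface

Orientations are given as a 3x3 rotation matrix whose columns are the frame's x, y, z axes.
In Python, from station import sense, capture, finish_job gives the robot as it stands.
- The arm moves only by the shell command python3 -m crank 'ROWS' [OPENING]. ROWS is JSON, a list of rows, each a list of 4 numbers: the shift along the tool's x, y, z in m, then the turn about the tool's z in rad. A call has 1 to 5 rows; each row shifts and turns the commanded pose from where the row before left it, along the tool's axes as they then stand; what a row does not reach is not made up. A row lasts 1/12 s, in which the tool goes at most 41.7 mm and 7.16 degrees, less where a joint would pass 70% of its speed; a pose out of reach is approached as far as the arm can. A call with a gripper value outside its range is refused whole. OPENING is the finger opening in m, from 0 to 0.087, set as the call begins (- or left out, the last holds). The fingers move at their own pace and stop on an object; the grip force is fixed at half the most. Time passes only in rows, so rows that do not move let the fingers close. It gives the time, the measured TCP pose, the force and the opening at its end, in the units of the state.
- sense(): the state, without advancing time (a new reading comes with each control period).
- capture(name): name is "scene" or "top" or "wrist"; returns a dict with "pixels" (420x560x3 uint8, red, green, blue), "depth" (420x560 float32, m along the optical axis (not along the pixel's ray), 0 where there is no reading), "fx", "fy", "cx", "cy" (pixels), "world_from_camera" (4x4, takes a point from camera to world coordinates); the wrist camera has in their place "hand_eye" (4x4, takes a point from camera to tool coordinates, whose origin is the TCP and whose axes are the tool frame's). Camera axes: x right, y down, z forward; pixel columns grow to the right and rows downward; lengths in m; the calibration is good to about 2 mm. The wrist camera is an equidistant fisheye: a pixel r from the principal point sees the ray r / f radians off the axis. A picture is of the moment at which its call begins: read the wrist's pose just before it.
- finish_job(): hands the job in, once; it reports no verdict.
The state is a dict: "time_s": time; "joints": joint angles; "joint_velocities": joint speeds; "effort": joint torques, N m; "tcp_pos": TCP position; "ee_rot": TCP orientation; "wrist_force": force on the tool from outside, world axes, zero at the start; "moment": the same for the moment, N m; "gripper_width": opening from 0.0 (shut) to 1.0 (fully open).
Only numpy, scipy, OpenCV 4.12 (cv2) and the standard library are available. Lean on these libraries where they do the work, as an engineer would, in place of code of your own. Each camera call takes 0.05 s, during which the arm holds its last target.

## Task

Stand the four green glaze test tiles on the display rail in order of shade, one upright on each outlined mark, centred and squared to it: the palest next to the white disc, then darker step by step to the darkest next to the black disc. Do not knock over any tile, and leave the metal cutter and the wooden stamp where they are.

Things in the scene. Friction and masses are not known exactly. Their poses are not given: they have to be found in the camera images.
- tile_palest: Fired glaze test tile, the palest, a very pale green; all four tiles have one shape: an inverted T, an upright fin 10 mm thick (its x), 45 mm wide (its y), rising to 70 mm, on a foot 36 mm (x) by 45 mm (y) and 9 mm high. Stands loose on its foot; about 0.11 kg. Origin: centre of the underside; z up. It looks the same after a half turn about z. Take it by the fin, near the top, fingers closing along its x.
- tile_light: Fired glaze test tile, the second palest, light green; all four tiles have one shape: an inverted T, an upright fin 10 mm thick (its x), 45 mm wide (its y), rising to 70 mm, on a foot 36 mm (x) by 45 mm (y) and 9 mm high. Stands loose on its foot; about 0.11 kg. Origin: centre of the underside; z up. It looks the same after a half turn about z. Take it by the fin, near the top, fingers closing along its x.
- tile_mid: Fired glaze test tile, the second darkest, mid green; all four tiles have one shape: an inverted T, an upright fin 10 mm thick (its x), 45 mm wide (its y), rising to 70 mm, on a foot 36 mm (x) by 45 mm (y) and 9 mm high. Stands loose on its foot; about 0.11 kg. Origin: centre of the underside; z up. It looks the same after a half turn about z. Take it by the fin, near the top, fingers closing along its x.
- tile_darkest: Fired glaze test tile, the darkest, blackish green; all four tiles have one shape: an inverted T, an upright fin 10 mm thick (its x), 45 mm wide (its y), rising to 70 mm, on a foot 36 mm (x) by 45 mm (y) and 9 mm high. Stands loose on its foot; about 0.11 kg. Origin: centre of the underside; z up. It looks the same after a half turn about z. Take it by the fin, near the top, fingers closing along its x.
- rail: Fixed wooden display rail lying on the table, 330 mm long (its y), 90 mm deep (its x), flat top 12 mm above the table, with a low lip along its far (+x) edge, 6 mm deep, that rises to 22 mm above the table. On the top four blue outlined marks (44 x 54 mm) stand in a row on its centre line, with centres at y = -93, -31, +31 and +93 mm, x = 0. Origin: centre of the underside; z up.
- white_disc: White disc, 34 mm across and 8 mm high, fixed on one end of the rail, 142 mm from the rail's middle; which end varies from start to start. Origin: centre of its underside.
- black_disc: Black disc, 34 mm across and 8 mm high, fixed on one end of the rail, 142 mm from the rail's middle; which end varies from start to start. Origin: centre of its underside.
- cutter: Round pale metal cutter ring, 65 mm across, 31 mm high, loose, standing near the tiles; to be left alone. Origin: centre of its underside.
- stamp: Upright square wooden stamp, 18 mm across, 60 mm high, loose, standing near the tiles and easily knocked over; to be left alone. Origin: centre of its underside.
Mind the look-alikes: they are no part of the job. Leave any orange or yellow look-alike of the tile_palest alone. What is shaped like the tile_light but blue or purple is not meant.

How it is judged:
By the outcome, as a careful person would: the job done as asked, in the order asked, and still so for the second after the job is handed in, with the robot touching nothing.
It also fails if it takes over 104 s, if anything falls off the work surface, if the arm or the gripper's body presses on something with over 40 N, if the wrist force passes 120 N, or if a joint passes its speed limit or range.

## Working session

There is one attempt and no reset: what is moved stays moved. The work goes in short steps, Python scripts to look and compute and a shell command to move; the robot and the scene stay as the last step left them, time stands still between calls to the robot, and variables do not carry over. Pictures are saved under pics/ and viewed, and the job is handed in when it is done.

```bash
mkdir -p pics; ls
python3 - <<'E'
from station import sense,capture
import cv2,numpy as np
print(sense())
for n in("scene","top"):
    c=capture(n); cv2.imwrite(f"pics/{n}0.png",c["pixels"][:,:,::-1]); np.savez(f"{n}0.npz",**c)
    print(n,c["fx"],c["fy"],c["cx"],c["cy"],c["world_from_camera"].round(4).tolist())
E
```

```text
pics
{'time_s': 0.0, 'joints': array([-4.88966992e+01,  2.20906020e+01,  3.80720664e-01, -2.79016231e-02,
       -6.84138196e+01, -1.48168883e+01]), 'joint_velocities': array([-0.03876727, -0.05474612,  0.03356122,  0.00401364,  0.01188278,
       -0.03668316]), 'effort': array([ 1.02148857e-03, -3.90670288e+01,  1.87406176e+01,  4.21981439e+00,
        1.10276352e-02, -1.88205431e-04]), 'tcp_pos': array([ 0.27653148, -0.5598179 ,  0.22147055]), 'ee_rot': array([[-4.42696315e-01,  8.96670960e-01, -1.07811961e-03],
       [ 8.96668902e-01,  4.42697613e-01,  1.92451479e-03],
       [ 2.20293751e-03, -1.14740722e-04, -9.99997567e-01]]), 'wrist_force': array([-0.08960989,  0.3507278 ,  0.52521369]), 'moment': array([ 0.00824915,  0.01647792, -0.01084507]), 'gripper_width': 1.0022334451720218}
scene 491.82727614417183 491.82727614417183 279.3005401912868 212.87877715331024 [[0.4961, -0.5173, 0.6973, -0.5852], [-0.8682, -0.284, 0.407, -0.6553], [-0.0125, -0.8073, -0.59, 0.9723], [0.0, 0.0, 0.0, 1.0]]
top 490.8082437514889 490.8082437514889 272.93795255769373 209.7073086858166 [[-0.0173, -0.9902, 0.1387, 0.3052], [-0.9998, 0.0175, 0.0002, 0.0081], [-0.0027, -0.1386, -0.9903, 1.4481], [0.0, 0.0, 0.0, 1.0]]
```

View pics/scene0.png

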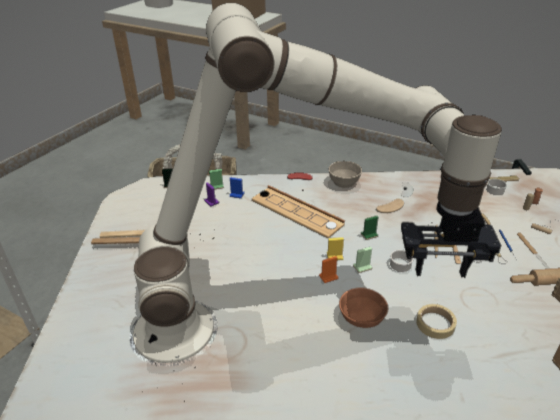

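View pics/top0.png

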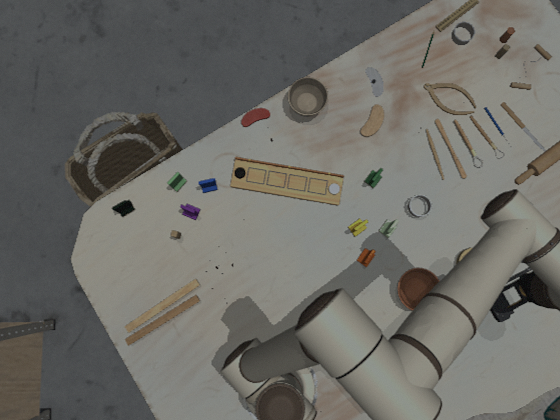

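```bash
cat > h.py <<'E'
import numpy as np,cv2
def world(c,u,v,z=None):
    u=np.asarray(u,float);v=np.asarray(v,float)
    T=np.array(c["world_from_camera"])
    d=np.stack([(u-c["cx"])/c["fx"],(v-c["cy"])/c["fy"],np.ones_like(u)],-1)
    if z is None:
        dep=np.array(c["depth"])[np.round(v).astype(int),np.round(u).astype(int)]
        return (d*dep[...,None])@T[:3,:3].T+T[:3,3]
    D=d@T[:3,:3].T; s=(z-T[2,3])/D[...,2]
    return T[:3,3]+D*s[...,None]
E
python3 - <<'E'
import cv2,numpy as np
from h import *
c=dict(np.load("top0.npz")); p=c["pixels"][:,:,::-1]
a=cv2.resize(p[160:250,100:260],None,fx=5,fy=5,interpolation=cv2.INTER_CUBIC)
cv2.imwrite("pics/cropL.png",a)
a=cv2.resize(p[150:280,220:440],None,fx=3.6,fy=3.6,interpolation=cv2.INTER_CUBIC)
cv2.imwrite("pics/cropR.png",a)
# height map clusters
v,u=np.mgrid[150:290,90:440]
W=world(c,u.ravel(),v.ravel()); 
m=(W[:,2]>0.04)&(W[:,2]<0.08)
M=m.reshape(u.shape).astype(np.uint8)
n,l,st,ce=cv2.connectedComponentsWithStats(M)
for i in range(1,n):
    if st[i,4]<8: continue
    k=(l==i).ravel(); P=W[k]; t=P[P[:,2]>0.058]
    if len(t)<5: continue
    uu=u.ravel()[k];vv=v.ravel()[k]
    q=t[:,:2]-t[:,:2].mean(0); w,V=np.linalg.eigh(q.T@q/len(q))
    print(uu.mean().round(),vv.mean().round(),len(t),t.mean(0).round(3),np.degrees(np.arctan2(V[1,1],V[0,1])).round(1),np.sqrt(w*12).round(4),p[vv,uu].mean(0)[::-1].round())
E
```

```text
94.0 162.0 136 [0.657 0.521 0.069] 153.7 [0.0197 0.0577] [97. 96. 90.]
376.0 175.0 59 [ 0.595 -0.289  0.069] 141.7 [0.0103 0.0471] [45. 71. 50.]
173.0 179.0 66 [0.595 0.294 0.069] 137.5 [0.0109 0.043 ] [74. 97. 74.]
206.0 182.0 65 [0.585 0.2   0.068] 102.8 [0.0112 0.0443] [39. 57. 98.]
120.0 205.0 67 [0.521 0.446 0.068] 119.2 [0.0111 0.0452] [30. 34. 30.]
187.0 209.0 59 [0.506 0.252 0.069] 66.6 [0.0103 0.0443] [73. 44. 90.]
360.0 225.0 57 [ 0.451 -0.237  0.07 ] 124.3 [0.0101 0.0452] [127. 125.  56.]
391.0 226.0 64 [ 0.447 -0.326  0.069] 141.0 [0.0105 0.0459] [ 93. 103.  89.]
174.0 233.0 28 [0.438 0.292 0.061] 68.3 [0.0164 0.0189] [107.  96.  78.]
368.0 256.0 67 [ 0.363 -0.258  0.068] 143.7 [0.0111 0.0451] [94. 55. 30.]
```

View pics/cropL.png

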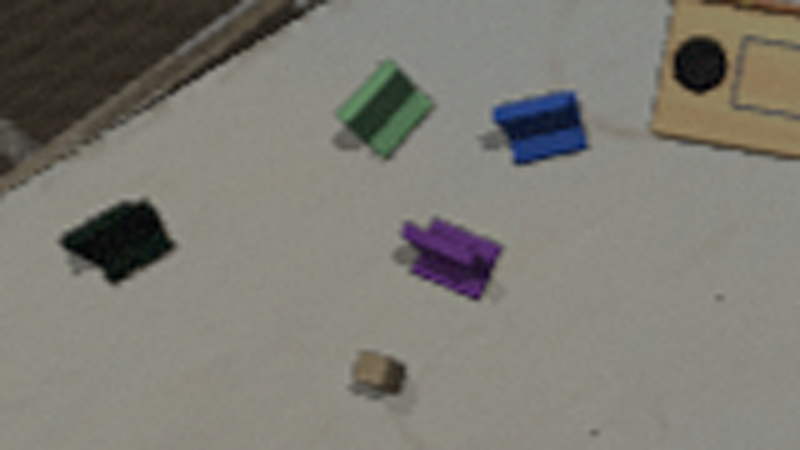

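View pics/cropR.png

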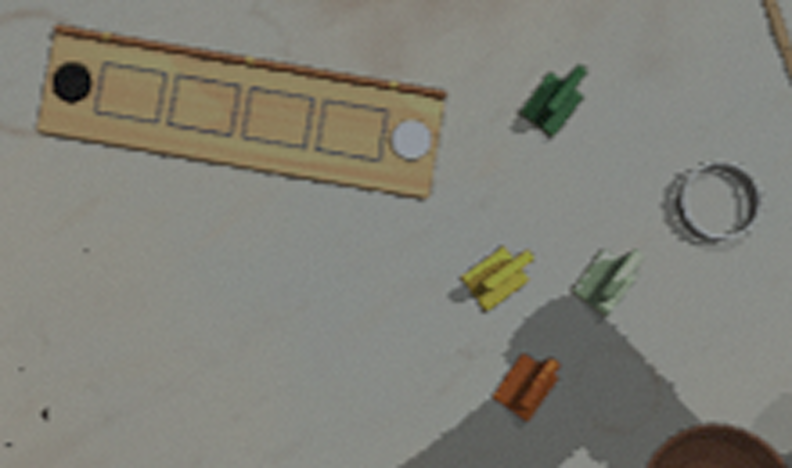

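Run:
```python
import cv2,numpy as np
from h import *
c=dict(np.load("top0.npz")); p=c["pixels"]
# discs
for n,(u0,v0) in dict(white=(334,189),black=(240,173)).items():
    y,x=np.mgrid[v0-10:v0+11,u0-10:u0+11]; g=p[y,x].astype(int)
    m=(g.max(-1)<55) if n=="black" else (g.max(-1)-g.min(-1)<25)&(g.min(-1)>120)
    k=np.uint8(m); nn,l,st,ce=cv2.connectedComponentsWithStats(k); i=1+st[1:,4].argmax()
    P=ce[i]+[u0-10,v0-10]; print(n,st[i],P,world(c,P[0],P[1],.020),"eqd px",2*np.sqrt(st[i,4]/np.pi))
    exec(f"{n}=world(c,P[0],P[1],.020)")
d=black-white; print("dist",np.linalg.norm(d),"yaw y",np.degrees(np.arctan2(d[1],d[0])),"mid",(black+white)/2)
h=cv2.cvtColor(p,cv2.COLOR_RGB2HSV)
m=np.zeros(p.shape[:2],np.uint8); r=(slice(150,212),slice(222,350))
m[r]=((h[...,1]>70)&(h[...,0]<30))[r]
m=cv2.morphologyEx(m,cv2.MORPH_CLOSE,np.ones((9,9)))
cn=max(cv2.findContours(m,0,1)[0],key=cv2.contourArea)[:,0]
W=world(c,cn[:,0],cn[:,1],.012)[:,:2].astype(np.float32)
print(cv2.minAreaRect(W))
cap=c
print("wrist/cutter",world(c,np.array([418.]),np.array([207.]),.015))
from station import capture,sense
s=sense();w=capture("wrist"); np.savez("w0.npz",**w); cv2.imwrite("pics/w0.png",w["pixels"][:,:,::-1])
print(w["fx"],w["cx"],w["cy"],np.array(w["hand_eye"]).round(4))
```

```text
white [ 5  4 11 11 92] [333.98913043 188.20652174] [ 0.56612092 -0.17304207  0.02      ] eqd px 10.823032759612019
black [ 5  5 10 11 89] [239.49438202 172.56179775] [0.61830276 0.10584158 0.02      ] eqd px 10.645107772184812
dist 0.28372351625316883 yaw y 79.40194863264624 mid [ 0.59221184 -0.03360024  0.02      ]
((0.5933483242988586, -0.03307101130485535), (0.3279683291912079, 0.09285002946853638), 79.02144622802734)
wrist/cutter [[ 0.50635819 -0.41929452  0.015     ]]
325.19226210127806 274.0246072283298 210.4080228488663 [[ 1.000e+00 -0.000e+00 -8.000e-04  3.000e-04]
 [ 3.000e-04  9.672e-01  2.541e-01 -7.010e-02]
 [ 8.000e-04 -2.541e-01  9.672e-01 -1.618e-01]
 [ 0.000e+00  0.000e+00  0.000e+00  1.000e+00]]
```

View pics/w0.png

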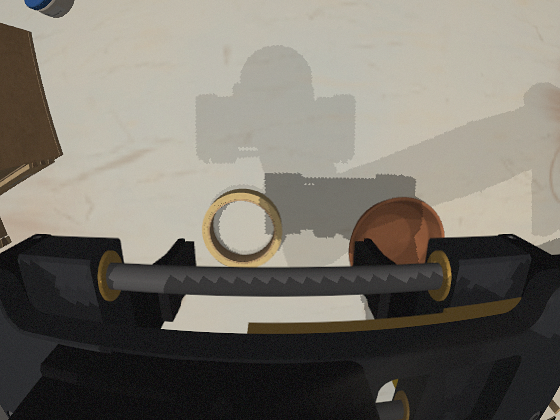

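```bash
python3 -m crank '[[0.0168,0.032,0,0],[0.0168,0.032,0,0],[0.0168,0.032,0,0],[0.0168,0.032,0,0],[0.0168,0.032,0,0]]' 0.06; python3 -m crank '[[0.0168,0.032,0,0],[0.0168,0.032,0,0],[0.0168,0.032,0,0],[0,0,0,0.114],[0,0,0,0.114]]';python3 -m crank '[[0,0,0,0.114],[0,0,0,0.114],[0,0,0,0.114],[0,0,0,0.114],[0,0,0,0.114]]';python3 -m crank '[[0,0,0,0.114],[0,0,0,0.114],[0,0,0,0.114],[0,0,0,0],[0,0,0,0]]'
```

```text
time_s: 0.57
tcp_pos: [0.3836, -0.4126, 0.2222]
ee_rot: [[-0.442, 0.897, -0.0], [0.897, 0.442, 0.0], [0.001, -0.0, -1.0]]
wrist_force: [1.0, -0.1, -0.0]
gripper_width: 0.729
time_s: 0.98
tcp_pos: [0.448, -0.3245, 0.2223]
ee_rot: [[-0.227, 0.974, -0.0], [0.974, 0.227, 0.0], [0.0, -0.0, -1.0]]
wrist_force: [-0.6, 0.3, 0.4]
gripper_width: 0.692
time_s: 1.4
tcp_pos: [0.4466, -0.3263, 0.2222]
ee_rot: [[0.338, 0.941, -0.001], [0.941, -0.338, 0.0], [0.0, -0.001, -1.0]]
wrist_force: [-0.2, -0.6, 0.6]
gripper_width: 0.692
time_s: 1.82
tcp_pos: [0.4467, -0.3264, 0.2223]
ee_rot: [[0.627, 0.779, -0.0], [0.779, -0.627, 0.0], [-0.0, -0.0, -1.0]]
wrist_force: [0.1, -0.1, -0.1]
gripper_width: 0.691
```

```bash
cat >> h.py <<'E'
def shot(name):
    from station import sense,capture
    s=sense();w=capture("wrist"); cv2.imwrite(f"pics/{name}.png",w["pixels"][:,:,::-1])
    w["R"]=np.array(s["ee_rot"]);w["t"]=np.array(s["tcp_pos"])
    x=w["R"][:,0]; print("tcp",w["t"].round(4),"yaw",np.degrees(np.arctan2(x[1],x[0])).round(2),"t",s["time_s"],"grip",round(s["gripper_width"]*.087,4))
    np.savez(name+".npz",**w); return w
def wworld(w,u,v,z):
    u=np.asarray(u,float);v=np.asarray(v,float)
    a=u-w["cx"];b=v-w["cy"];r=np.hypot(a,b)+1e-9;th=r/w["fx"]
    d=np.stack([np.sin(th)*a/r,np.sin(th)*b/r,np.cos(th)],-1)
    H=np.array(w["hand_eye"]); D=d@H[:3,:3].T@w["R"].T; o=w["R"]@H[:3,3]+w["t"]
    s=(z-o[2])/D[...,2]; return o+D*s[...,None]
def wdepth(w,u,v):
    u=np.asarray(u);v=np.asarray(v)
    a=u-w["cx"];b=v-w["cy"];r=np.hypot(a,b)+1e-9;th=r/w["fx"]
    d=np.stack([np.tan(th)*a/r,np.tan(th)*b/r,np.ones_like(r)],-1)*w["depth"][v,u][...,None]
    H=np.array(w["hand_eye"]); return (d@H[:3,:3].T+H[:3,3])@w["R"].T+w["t"]
E
python3 - <<'E'
from h import *
w=shot("w1")
E
```

```text
tcp [ 0.4467 -0.3264  0.2223] yaw 51.14 t 1.8167 grip 0.0602
```

View pics/w1.png

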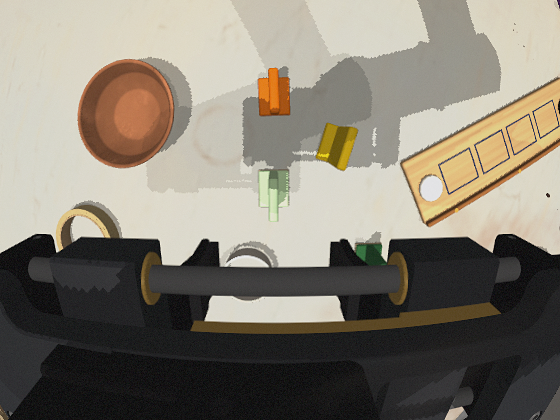

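The wrist view shows the palest tile at (272,195), its fin top around (273,205). Yellow is at (337,147), orange at (273,92), the cutter at (248,262) and the mid-green tile at (370,252).

```bash
cat >> h.py <<'E'
def tile(w,box,zmin=.058,zmax=.082):
    u0,u1,v0,v1=box; v,u=np.mgrid[v0:v1,u0:u1]
    P=wdepth(w,u.ravel(),v.ravel()); k=(P[:,2]>zmin)&(P[:,2]<zmax)
    M=k.reshape(u.shape).astype(np.uint8); n,l,st,ce=cv2.connectedComponentsWithStats(M); i=1+st[1:,4].argmax()
    cn=max(cv2.findContours(np.uint8(l==i),0,1)[0],key=cv2.contourArea)[:,0].astype(float)+[u0,v0]
    kk=(l==i).ravel(); z=np.median(P[kk,2])
    W=wworld(w,cn[:,0],cn[:,1],.070)[:,:2].astype(np.float32)
    (cx,cy),(a,b),an=cv2.minAreaRect(W)
    long=an if a>b else an+90
    A=wworld(w,u.ravel()[kk],v.ravel()[kk],.070)[:,:2]; q=A-A.mean(0); e,V=np.linalg.eigh(q.T@q/len(q))
    print("rect c",round(cx,4),round(cy,4),"sz",round(a,4),round(b,4),"long",round(long%180,2),"| mean",A.mean(0).round(4),"pca",np.degrees(np.arctan2(V[1,1],V[0,1])).round(2)%180,np.sqrt(12*e).round(4),"z",z.round(4),"n",kk.sum(),"rgb",w["pixels"][v.ravel()[kk],u.ravel()[kk]].mean(0).round())
E
python3 - <<'E'
from h import *
w=dict(np.load("w1.npz")); tile(w,(250,300,160,232))
tile(w,(310,362,115,175))
E
```

```text
rect c 0.447 -0.3284 sz 0.0091 0.0448 long 141.15 | mean [ 0.4468 -0.3283] pca 141.13 [0.0098 0.0454] z 0.0694 n 445 rgb [175. 192. 154.]
rect c 0.4513 -0.2411 sz 0.0122 0.0445 long 124.65 | mean [ 0.4513 -0.2412] pca 124.46 [0.0118 0.044 ] z 0.069 n 524 rgb [161. 133.  25.]
```

```bash
python3 -m crank '[[-0.0014,0.0014,0.03,0],[0,0,0.036,0],[0,0,0.036,0],[0,0,0.036,0],[0,0,0.026,0]]'; python3 -m crank '[[0,0,0.018,0],[0,0,0.004,0],[0,0,0,0],[0,0,0,0]]'; python3 -m crank '[[0,0,0,0],[0,0,0,0],[0,0,0,0],[0,0,0,0],[0,0,0,0]]' 0; python3 -m crank '[[0,0,0,0],[0,0,0,0],[0,0,0,0]]'
```

```text
time_s: 2.28
tcp_pos: [0.4456, -0.3278, 0.0557]
ee_rot: [[0.628, 0.778, -0.003], [0.778, -0.628, 0.002], [-0.001, -0.003, -1.0]]
wrist_force: [-0.1, -0.1, 0.7]
gripper_width: 0.692
time_s: 2.62
tcp_pos: [0.4478, -0.3289, 0.0374]
ee_rot: [[0.629, 0.778, 0.001], [0.778, -0.629, -0.001], [0.0, 0.002, -1.0]]
wrist_force: [1.0, 0.1, 0.3]
gripper_width: 0.687
time_s: 3.03
tcp_pos: [0.4473, -0.3285, 0.0372]
ee_rot: [[0.63, 0.777, 0.001], [0.777, -0.63, -0.0], [0.0, 0.001, -1.0]]
wrist_force: [0.0, 0.4, -0.8]
gripper_width: 0.4
time_s: 3.28
tcp_pos: [0.447, -0.3284, 0.0366]
ee_rot: [[0.63, 0.777, -0.0], [0.777, -0.63, -0.0], [-0.0, -0.0, -1.0]]
wrist_force: [-0.5, -0.3, -0.2]
gripper_width: 0.164
```

```bash
python3 -m crank '[[0,0,0,0],[0,0,0,0],[0,0,0,0],[0,0,0,0]]'; python3 -m crank '[[0,0,-0.015,0],[0,0,-0.03,0],[0,0,-0.035,0],[0,0,-0.035,0],[0,0,-0.025,0]]'; python3 -m crank '[[0,0,-0.01,0.12],[0,0,0,0.12],[0,0,0,0.12],[0,0,0,0.12],[0,0,0,0.12]]';  python3 -m crank '[[0,0,0,0.12],[0,0,0,0.12],[0,0,0,0.12],[0,0,0,0.12],[0,0,0,0]]'
```

```text
time_s: 3.62
tcp_pos: [0.447, -0.3284, 0.0365]
ee_rot: [[0.63, 0.777, -0.0], [0.777, -0.63, 0.0], [-0.0, -0.0, -1.0]]
wrist_force: [0.2, 0.1, 0.3]
gripper_width: 0.115
time_s: 4.03
tcp_pos: [0.4475, -0.3288, 0.1795]
ee_rot: [[0.629, 0.777, 0.002], [0.777, -0.629, -0.001], [0.0, 0.003, -1.0]]
wrist_force: [0.3, -0.7, -1.5]
gripper_width: 0.112
time_s: 4.45
tcp_pos: [0.4466, -0.3281, 0.1862]
ee_rot: [[0.96, 0.28, -0.001], [0.28, -0.96, 0.001], [-0.001, -0.001, -1.0]]
wrist_force: [0.1, -0.4, -1.3]
gripper_width: 0.112
time_s: 4.87
tcp_pos: [0.4466, -0.3282, 0.186]
ee_rot: [[0.981, -0.191, -0.001], [-0.191, -0.981, 0.001], [-0.001, -0.001, -1.0]]
wrist_force: [-1.1, 0.4, -1.4]
gripper_width: 0.112
```

```bash
python3 -m crank '[[0.0125,-0.032,0,0],[0.0125,-0.032,0,0],[0.0125,-0.032,0,0],[0.0125,-0.032,0,0],[0.0125,-0.032,0,0]]'; python3 -m crank '[[0.0125,-0.032,0,0],[0.0125,-0.032,0,0],[0,0,0,0],[0,0,0,0]]'
python3 - <<'E'
from h import *
w=shot("w2")
E
```

```text
time_s: 5.28
tcp_pos: [0.5296, -0.2176, 0.1862]
ee_rot: [[0.992, -0.126, 0.012], [-0.126, -0.99, 0.062], [0.004, -0.063, -0.998]]
wrist_force: [1.3, -0.3, -0.2]
gripper_width: 0.111
time_s: 5.62
tcp_pos: [0.5584, -0.1801, 0.1875]
ee_rot: [[0.996, -0.089, 0.017], [-0.091, -0.991, 0.097], [0.009, -0.098, -0.995]]
wrist_force: [-0.6, -0.5, -1.2]
gripper_width: 0.112
tcp [ 0.5584 -0.1801  0.1875] yaw -5.21 t 5.6167 grip 0.0097
```

View pics/w2.png

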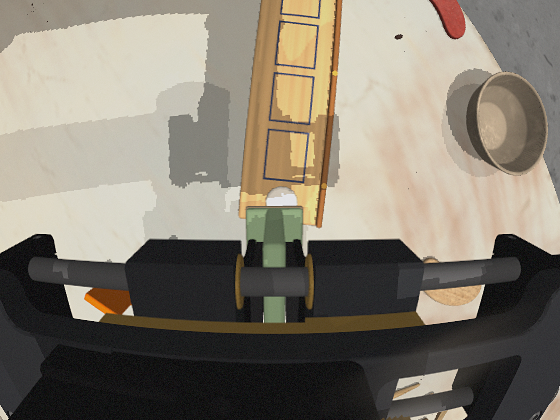

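Run:
```python
from station import sense
s=sense();print(s["joints"].round(2),s["joint_velocities"].round(2))
```

```text
[  -5.25   20.36   -5.21   -6.25  -64.09 -177.3 ] [-0.88 -0.48 -0.64  0.1  -0.02 -0.54]
```

```bash
python3 -m crank '[[0,0,0,-0.12],[0,0,0,-0.12],[0,0,0,-0.12],[0,0,0,0]]'; python3 -c "
from station import sense
print(sense()['joints'].round(2))"
```

```text
time_s: 6.0
tcp_pos: [0.5573, -0.1816, 0.1878]
ee_rot: [[0.964, 0.265, 0.018], [0.263, -0.96, 0.097], [0.043, -0.088, -0.995]]
wrist_force: [0.4, -0.3, -1.5]
gripper_width: 0.113
[  -5.35   20.31   -5.25   -6.24  -64.08 -156.59]
```

```bash
R='x'; python3 -m crank '[[0,0,0,-0.12],[0,0,0,-0.12],[0,0,0,-0.12],[0,0,0,-0.12],[0,0,0,-0.12]]' >/dev/null; python3 -m crank '[[0,0,0,-0.12],[0,0,0,-0.12],[0,0,0,-0.12],[0,0,0,-0.12],[0,0,0,-0.12]]' >/dev/null; python3 -m crank '[[0,0,0,-0.12],[0,0,0,-0.12],[0,0,0,-0.12],[0,0,0,-0.12],[0,0,0,-0.12]]' ; python3 -m crank '[[0,0,0,-0.12],[0,0,0,-0.12],[0,0,0,-0.12],[0,0,0,-0.12],[0,0,0,-0.12]]' ; python3 -c "
from station import sense
print(sense()['joints'].round(2))"
```

```text
time_s: 7.25
tcp_pos: [0.5575, -0.1815, 0.1879]
ee_rot: [[-0.478, 0.878, 0.018], [0.875, 0.474, 0.097], [0.076, 0.062, -0.995]]
wrist_force: [-0.5, 0.1, -0.5]
gripper_width: 0.112
time_s: 7.67
tcp_pos: [0.5575, -0.1815, 0.1879]
ee_rot: [[-0.89, 0.455, 0.018], [0.454, 0.885, 0.097], [0.028, 0.094, -0.995]]
wrist_force: [0.4, -0.5, -2.0]
gripper_width: 0.111
[ -5.33  20.31  -5.22  -6.25 -64.07 -19.07]
```

```bash
python3 -m crank '[[0,0,0,-0.12],[0,0,0,-0.12],[0,0,0,-0.12],[0,0,0,-0.12],[0,0,0,-0.12]]' >/dev/null; python3 -m crank '[[0,0,0,-0.12],[0,0,0,-0.12],[0,0,0,-0.12],[0,0,0,-0.12],[0,0,0,-0.12]]' >/dev/null; python3 -m crank '[[0,0,0,-0.12],[0,0,0,-0.12],[0,0,0,-0.12],[0,0,0,-0.12],[0,0,0,-0.12]]' >/dev/null; python3 -m crank '[[0,0,0,-0.12],[0,0,0,-0.12],[0,0,0,-0.12],[0,0,0,-0.12],[0,0,0,-0.12]]' >/dev/null; python3 -m crank '[[0,0,0,-0.12],[0,0,0,-0.12],[0,0,0,-0.12],[0,0,0,-0.12],[0,0,0,-0.12]]' >/dev/null; python3 -m crank '[[0,0,0,-0.12],[0,0,0,-0.12],[0,0,0,-0.12],[0,0,0,0]]' ; python3 -c "
from station import sense
print(sense()['joints'].round(2))"
```

```text
time_s: 10.08
tcp_pos: [0.5576, -0.1814, 0.1879]
ee_rot: [[0.967, -0.255, 0.018], [-0.255, -0.962, 0.097], [-0.007, -0.098, -0.995]]
wrist_force: [0.3, 0.3, -1.4]
gripper_width: 0.117
[ -5.33  20.31  -5.22  -6.25 -64.08 173.24]
```

```bash
python3 -m crank '[[0.0077,0.029,-0.003,0],[0.0077,0.029,-0.003,0],[0.0077,0.029,-0.003,0],[0,0,0,0]]' ; python3 -c "
from station import sense
print(sense()['joints'].round(2))"
```

```text
time_s: 10.42
tcp_pos: [0.5619, -0.26, 0.1903]
ee_rot: [[0.958, -0.287, 0.013], [-0.287, -0.955, 0.071], [-0.008, -0.072, -0.997]]
wrist_force: [0.3, -0.1, -1.2]
gripper_width: 0.114
[-12.03  23.38  -0.63  -4.53 -66.17 177.17]
```

```bash
python3 -m crank '[[0.0087,0.029,-0.002,0],[0.0087,0.029,-0.002,0],[0,0,0,0]]' ; python3 -c "
from station import sense
print(sense()['joints'].round(2))"
```

```text
time_s: 10.67
tcp_pos: [0.5674, -0.3015, 0.1918]
ee_rot: [[0.948, -0.318, 0.005], [-0.318, -0.947, 0.042], [-0.009, -0.041, -0.999]]
wrist_force: [0.3, -0.3, -1.8]
gripper_width: 0.111
[-14.78  25.43   2.22  -2.59 -67.15 177.25]
```

```bash
python3 -m crank '[[0.0092,0.028,-0.001,0],[0.0092,0.028,-0.001,0],[0,0,0,0]]' ; python3 -c "
from station import sense
print(sense()['joints'].round(2),sense()['ee_rot'][:,2])"
```

```text
time_s: 10.92
tcp_pos: [0.5722, -0.3426, 0.192]
ee_rot: [[0.937, -0.349, -0.004], [-0.349, -0.937, 0.015], [-0.009, -0.013, -1.0]]
wrist_force: [-0.0, 0.7, -1.9]
gripper_width: 0.109
[-17.4   27.61   5.23  -0.82 -68.07 177.27] [-0.0037149   0.01502069 -0.99988028]
```

```bash
python3 -m crank '[[-0.0146,-0.0348,0,0],[-0.0146,-0.0348,0,0],[-0.0146,-0.0348,0,0],[-0.0146,-0.0348,0,0],[-0.0146,-0.0348,0,0]]' >/dev/null;python3 -m crank '[[-0.0146,-0.0348,0,0],[-0.0146,-0.0348,0,0],[-0.0146,-0.0348,0,0],[-0.0146,-0.0348,0,0],[-0.0146,-0.0348,0,0]]' >/dev/null;python3 -m crank '[[-0.0146,-0.0348,0,0],[-0.0146,-0.0348,0,0],[0,0,0,-0.12],[0,0,0,-0.12],[0,0,0,-0.12]]'; python3 -m crank '[[0,0,0,-0.12],[0,0,0,0]]'; python3 -c "
from station import sense
print(sense()['joints'].round(2),sense()['ee_rot'].round(4))"
```

```text
time_s: 12.17
tcp_pos: [0.5512, 0.1136, 0.2]
ee_rot: [[1.0, 0.014, -0.004], [0.014, -1.0, 0.017], [-0.003, -0.017, -1.0]]
wrist_force: [-0.4, -0.1, -1.7]
gripper_width: 0.11
time_s: 12.33
tcp_pos: [0.5513, 0.1127, 0.2001]
ee_rot: [[0.992, 0.128, -0.004], [0.129, -0.992, 0.017], [-0.001, -0.017, -1.0]]
wrist_force: [0.2, 0.1, -1.7]
gripper_width: 0.114
[ 27.51  17.01 -10.02  -1.06 -62.72 160.36] [[ 0.9917  0.1285 -0.0036]
 [ 0.1285 -0.9916  0.0167]
 [-0.0014 -0.017  -0.9999]]
```

```bash
python3 -m crank '[[-0.005,0.038,0,0],[-0.005,0.038,0,0],[-0.005,0.038,0,0],[0,0,0,-0.08],[0,0,0,0]]'; python3 -c "
from station import sense
print(sense()['joints'].round(2),sense()['ee_rot'].round(4))"
```

```text
time_s: 12.75
tcp_pos: [0.551, -0.0045, 0.1981]
ee_rot: [[0.98, 0.2, -0.003], [0.2, -0.98, 0.017], [0.0, -0.017, -1.0]]
wrist_force: [0.3, 0.1, -1.4]
gripper_width: 0.109
[ 15.82  16.08 -11.62  -1.1  -62.22 176.25] [[ 0.9797  0.2003 -0.0034]
 [ 0.2004 -0.9796  0.0167]
 [ 0.     -0.0171 -0.9999]]
```

```bash
python3 -m crank '[[-0.006,0.0295,0,0],[-0.003,0.014,0,0],[0,0,0,0],[0,0,0,0]]'; python3 -c "
from station import sense
print(sense()['joints'].round(2),sense()['ee_rot'].round(4))"
```

```text
time_s: 13.08
tcp_pos: [0.5485, -0.0346, 0.1976]
ee_rot: [[0.983, 0.186, 0.002], [0.186, -0.983, -0.002], [0.001, 0.003, -1.0]]
wrist_force: [-0.1, -0.5, -0.8]
gripper_width: 0.113
[ 13.39  15.81 -12.57   0.18 -61.55 177.26] [[ 0.9825  0.1862  0.0018]
 [ 0.1862 -0.9825 -0.0024]
 [ 0.0013  0.0027 -1.    ]]
```

```bash
python3 -m crank '[[0,0,0,0.12],[0,0,0,0.12],[0,0,0,0.12],[0,0,0,0.12],[0,0,0,0.12]]' >/dev/null;python3 -m crank '[[0,0,0,0.12],[0,0,0,0.12],[0,0,0,0.12],[0,0,0,0.12],[0,0,0,0.12]]' >/dev/null;python3 -m crank '[[0,0,0,0.12],[0,0,0,0.12],[0,0,0,0.12],[0,0,0,0.12],[0,0,0,0.12]]' >/dev/null;python3 -m crank '[[0,0,0,0.12],[0,0,0,0.12],[0,0,0,0.12],[0,0,0,0.12],[0,0,0,0.12]]' >/dev/null;python3 -m crank '[[0,0,0,0.12],[0,0,0,0.12],[0,0,0,0.12],[0,0,0,0.12],[0,0,0,0.12]]' >/dev/null;python3 -m crank '[[0,0,0,0.12],[0,0,0,0.12],[0,0,0,0.12],[0,0,0,0.12],[0,0,0,0.037]]' ;python3 -m crank '[[0,0,0,0],[0,0,0,0]]'
python3 - <<'E'
from h import *
from station import sense
w=shot("w3"); print(w["R"].round(4),sense()["joints"])
E
```

```text
time_s: 15.58
tcp_pos: [0.5488, -0.0339, 0.1977]
ee_rot: [[-0.982, 0.19, 0.002], [0.19, 0.982, -0.002], [-0.002, -0.002, -1.0]]
wrist_force: [-0.8, -0.2, -0.9]
gripper_width: 0.111
time_s: 15.75
tcp_pos: [0.5487, -0.0343, 0.1976]
ee_rot: [[-0.983, 0.184, 0.002], [0.184, 0.983, -0.003], [-0.002, -0.002, -1.0]]
wrist_force: [-0.4, -0.5, -0.1]
gripper_width: 0.112
tcp [ 0.5487 -0.0343  0.1976] yaw 169.42 t 15.75 grip 0.0098
[[-0.983   0.1836  0.0019]
 [ 0.1836  0.983  -0.0026]
 [-0.0023 -0.0022 -1.    ]] [ 13.40542463  15.8235434  -12.55248584   0.19966832 -61.55585543
 -24.08890468]
```

View pics/w3.png

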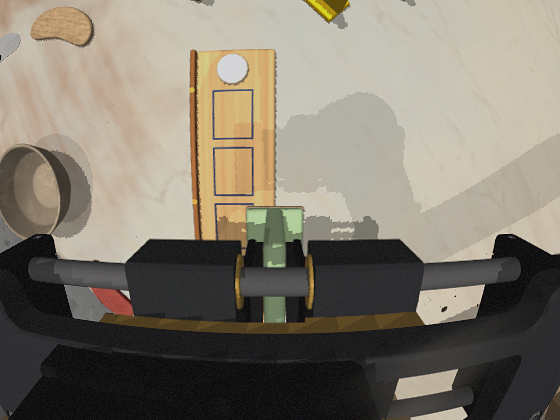

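```bash
cat >> h.py <<'E'
def marks(w,box):
    u0,u1,v0,v1=box; p=w["pixels"][v0:v1,u0:u1].astype(int)
    m=np.uint8((p[...,2]>p[...,0]+10)&(p.max(-1)<140))
    cs,hi=cv2.findContours(m,cv2.RETR_CCOMP,cv2.CHAIN_APPROX_NONE)
    for c,h in zip(cs,hi[0]):
        if cv2.contourArea(c)<500: continue
        q=c[:,0]+[u0,v0]; W=wworld(w,q[:,0],q[:,1],.012)[:,:2].astype(np.float32)
        (x,y),(a,b),an=cv2.minAreaRect(W); print("hole" if h[3]>=0 else "outer",q.mean(0).round(),"c",round(x,4),round(y,4),"sz",round(a,4),round(b,4),"long",round((an if a>b else an+90)%180,2))
E
python3 - <<'E'
from h import *
w=dict(np.load("w3.npz")); marks(w,(196,280,40,206))
p=w["pixels"]; v,u=np.mgrid[50:90,210:256]; g=p[50:90,210:256].astype(int)
m=(g.max(-1)-g.min(-1)<25)&(g.min(-1)>150); P=[u[m].mean(),v[m].mean()]; print(P,m.sum(),wworld(w,P[0],P[1],.020))
E
```

```text
outer [233. 114.] c 0.5768 -0.1255 sz 0.0531 0.0429 long 79.35
hole [232. 114.] c 0.5763 -0.1256 sz 0.0522 0.0421 long 78.79
[np.float64(231.64899713467048), np.float64(67.96418338108883)] 698 [ 0.56701503 -0.17321675  0.02      ]
```

```bash
python3 -m crank '[[-0.0146,-0.0282,0,0.004],[-0.0146,-0.0282,0,0],[-0.0146,-0.0282,0,0],[0,0,0.03,0],[0,0,0.035,0]]';python3 -m crank '[[0,0,0.03,0],[0,0,0.015,0],[0,0,0.01,0],[0,0,0,0],[0,0,0,0]]'
```

```text
time_s: 16.22
tcp_pos: [0.5787, -0.1282, 0.135]
ee_rot: [[-0.982, 0.191, 0.01], [0.191, 0.982, -0.003], [-0.01, -0.001, -1.0]]
wrist_force: [-0.3, 1.2, -2.6]
gripper_width: 0.112
time_s: 16.63
tcp_pos: [0.5766, -0.1268, 0.0784]
ee_rot: [[-0.982, 0.188, 0.002], [0.188, 0.982, -0.003], [-0.003, -0.003, -1.0]]
wrist_force: [-0.0, -0.2, -0.9]
gripper_width: 0.111
```

```bash
python3 -m crank '[[0.0005,0.0014,0.01,0],[0,0,0.01,0],[0,0,0.005,0],[0,0,0.003,0],[0,0,0,0]]'; python3 -m crank '[[0,0,0,0],[0,0,0,0]]';python3 - <<'E'
from h import *
w=shot("w4")
E
```

```text
time_s: 17.05
tcp_pos: [0.5752, -0.1255, 0.0491]
ee_rot: [[-0.982, 0.189, 0.0], [0.189, 0.982, -0.003], [-0.001, -0.003, -1.0]]
wrist_force: [0.3, -0.1, -1.2]
gripper_width: 0.111
time_s: 17.22
tcp_pos: [0.5761, -0.1255, 0.0503]
ee_rot: [[-0.982, 0.189, 0.002], [0.189, 0.982, -0.003], [-0.003, -0.002, -1.0]]
wrist_force: [-0.9, -0.6, -1.4]
gripper_width: 0.114
tcp [ 0.5761 -0.1255  0.0503] yaw 169.11 t 17.2167 grip 0.0099
```

View pics/w4.png

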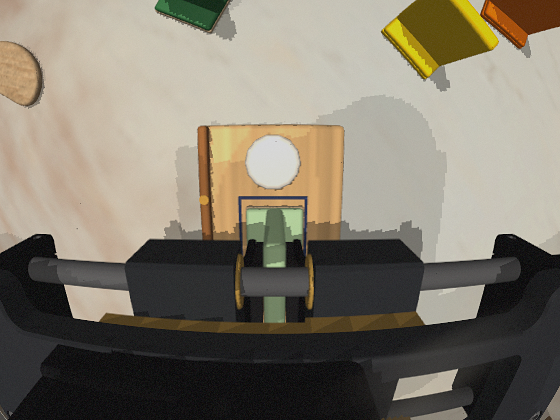

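Run:
```python
from h import *
w=dict(np.load("w4.npz"))
R,t=w["R"],w["t"]
def loc(u,v,z): print((u,v),((wworld(w,u,v,z)-t)@R)[:2].round(4))
loc(240,215,.012);loc(306,215,.012);loc(273,198.5,.012)
loc(247,220,.0225);loc(303.5,220,.0225);loc(275,208,.0225)
print(w["pixels"][192:214,262].tolist())
```

```text
(240, 215) [-0.0211 -0.0141]
(306, 215) [ 0.0212 -0.0141]
(273, 198.5) [ 0.0001 -0.0249]
(247, 220) [-0.0158 -0.0138]
(303.5, 220) [ 0.0187 -0.0138]
(275, 208) [ 0.0013 -0.0214]
[[201, 158, 103], [204, 160, 107], [204, 159, 103], [207, 162, 108], [71, 67, 78], [46, 53, 89], [56, 62, 89], [135, 114, 96], [211, 167, 108], [202, 157, 104], [203, 159, 104], [202, 158, 106], [202, 160, 103], [201, 157, 103], [99, 86, 70], [165, 142, 113], [106, 114, 88], [126, 147, 112], [158, 183, 139], [170, 194, 147], [179, 205, 155], [178, 207, 157]]
```

Run:
```python
from h import *
w=dict(np.load("w4.npz"))
a=w["pixels"][190:245,230:315,::-1]; cv2.imwrite("pics/c4.png",cv2.resize(a,None,fx=9,fy=9,interpolation=cv2.INTER_NEAREST))
```

```text
(no output)
```

View pics/c4.png

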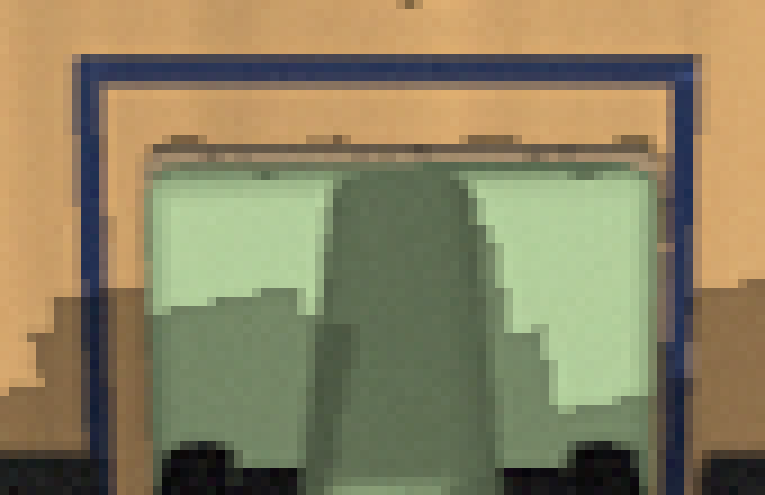

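```bash
python3 -m crank '[[-0.0009,-0.0005,0.001,0],[0,0,0,0],[0,0,0,0]]'; python3 -m crank '[[0,0,0.0008,0],[0,0,0,0],[0,0,0,0]]'
```

```text
time_s: 17.52
tcp_pos: [0.5766, -0.1262, 0.049]
ee_rot: [[-0.982, 0.189, 0.002], [0.189, 0.982, -0.003], [-0.002, -0.002, -1.0]]
wrist_force: [-0.3, -0.9, -1.6]
gripper_width: 0.111
time_s: 17.77
tcp_pos: [0.5767, -0.1263, 0.0485]
ee_rot: [[-0.982, 0.189, 0.002], [0.189, 0.982, -0.003], [-0.003, -0.003, -1.0]]
wrist_force: [-0.4, -0.3, 1.9]
gripper_width: 0.116
```

```bash
python3 -m crank '[[0,0,0,0],[0,0,0,0],[0,0,0,0],[0,0,0,0],[0,0,0,0]]' 0.06; python3 -m crank '[[0,0,-0.02,0],[0,0,-0.035,0],[0,0,-0.035,0],[0,0,-0.035,0],[0,0,-0.02,0]]';python3 -m crank '[[0,0,0,0],[0,0,0,0]]'
python3 - <<'E'
from h import *
w=shot("w5"); tile(w,(240,310,140,235),.068,.095)
E
```

```text
time_s: 18.18
tcp_pos: [0.5765, -0.1261, 0.0481]
ee_rot: [[-0.982, 0.189, 0.002], [0.189, 0.982, -0.003], [-0.002, -0.003, -1.0]]
wrist_force: [0.6, -0.3, 0.3]
gripper_width: 0.409
time_s: 18.6
tcp_pos: [0.5779, -0.126, 0.1977]
ee_rot: [[-0.982, 0.188, 0.008], [0.188, 0.982, -0.004], [-0.009, -0.002, -1.0]]
wrist_force: [-0.3, -0.3, 1.1]
gripper_width: 0.677
time_s: 18.77
tcp_pos: [0.5768, -0.1256, 0.1945]
ee_rot: [[-0.982, 0.189, 0.005], [0.189, 0.982, -0.002], [-0.005, -0.001, -1.0]]
wrist_force: [-1.0, -0.2, -0.3]
gripper_width: 0.687
tcp [ 0.5768 -0.1256  0.1945] yaw 169.09 t 18.7667 grip 0.0598
rect c 0.5762 -0.1234 sz 0.0478 0.0093 long 79.17 | mean [ 0.5761 -0.1237] pca 79.08 [0.0099 0.048 ] z 0.0812 n 559 rgb [157. 180. 137.]
```

View pics/w5.png

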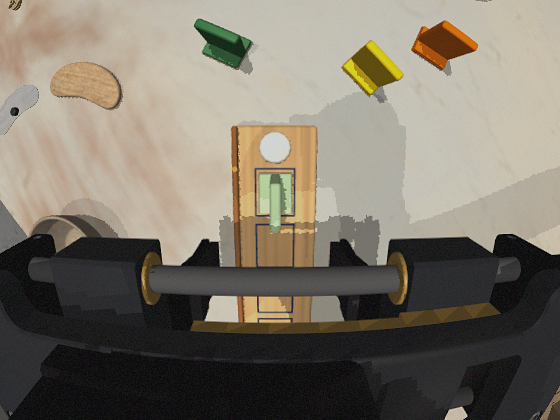

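```bash
sed -i 's/def tile(w,box,zmin=.058,zmax=.082)/def tile(w,box,zmin=.058,zmax=.082,zt=.070)/; s/,\.070)/,zt)/g' h.py
python3 - <<'E'
from h import *
w=dict(np.load("w5.npz")); tile(w,(240,310,140,235),.068,.095,.082); marks(w,(240,310,150,240))
tile(w,(180,260,5,80))
a=w["pixels"][120:250,225:325,::-1]; cv2.imwrite("pics/c5.png",cv2.resize(a,None,fx=5,fy=5,interpolation=cv2.INTER_NEAREST))
E
```

```text
rect c 0.5756 -0.1263 sz 0.0458 0.0089 long 79.17 | mean [ 0.5755 -0.1266] pca 79.08 [0.0095 0.046 ] z 0.0812 n 559 rgb [157. 180. 137.]
rect c 0.5968 -0.2903 sz 0.0121 0.0461 long 141.8 | mean [ 0.5963 -0.2902] pca 141.02 [0.0112 0.045 ] z 0.0692 n 581 rgb [55. 99. 61.]
```

View pics/c5.png

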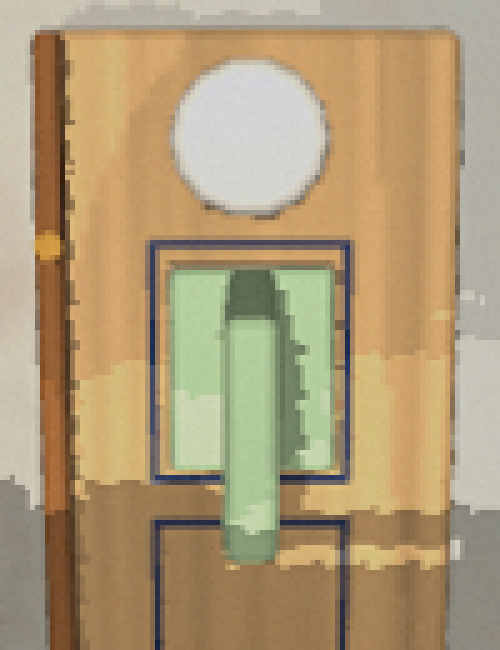

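```bash
python3 -m crank '[[-0.0101,-0.0316,0,0],[-0.0101,-0.0316,0,0],[-0.0101,-0.0316,0,0],[-0.0101,-0.0316,0,0],[-0.0101,-0.0316,0,0]]'; python3 -m crank '[[0,0,0,-0.1208],[0,0,0,-0.1208],[0,0,0,-0.1208],[0,0,0,-0.1208],[0,0,0,-0.1208]]';python3 -m crank '[[0,0,0,-0.1208],[0,0,0,-0.1208],[0,0,0,-0.1208],[0,0,0,-0.1208],[0,0,0,0]]'; python3 -m crank '[[0,0,0,0]]';python3 - <<'E'
from h import *
w=shot("w6"); tile(w,(240,310,140,240))
print(w["R"].round(3))
E
```

```text
time_s: 19.23
tcp_pos: [0.595, -0.2915, 0.1912]
ee_rot: [[-0.982, 0.189, -0.002], [0.189, 0.982, -0.002], [0.002, -0.002, -1.0]]
wrist_force: [0.6, 0.2, -0.5]
gripper_width: 0.694
time_s: 19.65
tcp_pos: [0.5949, -0.2903, 0.1908]
ee_rot: [[-0.913, -0.407, -0.003], [-0.407, 0.913, -0.001], [0.003, -0.0, -1.0]]
wrist_force: [-0.7, 0.1, -0.3]
gripper_width: 0.688
time_s: 20.07
tcp_pos: [0.595, -0.2901, 0.1911]
ee_rot: [[-0.623, -0.783, -0.003], [-0.783, 0.623, -0.002], [0.003, 0.001, -1.0]]
wrist_force: [0.2, -0.5, 0.7]
gripper_width: 0.691
time_s: 20.15
tcp_pos: [0.5952, -0.2902, 0.1917]
ee_rot: [[-0.627, -0.779, -0.002], [-0.779, 0.627, -0.002], [0.002, 0.0, -1.0]]
wrist_force: [-0.3, -0.3, -0.1]
gripper_width: 0.69
tcp [ 0.5952 -0.2902  0.1917] yaw -128.8 t 20.15 grip 0.06
rect c 0.598 -0.2938 sz 0.0091 0.0459 long 141.13 | mean [ 0.5981 -0.2938] pca 141.23 [0.0097 0.0454] z 0.0693 n 544 rgb [45. 87. 52.]
[[-0.627 -0.779 -0.002]
 [-0.779  0.627 -0.002]
 [ 0.002  0.    -1.   ]]
```

View pics/w6.png

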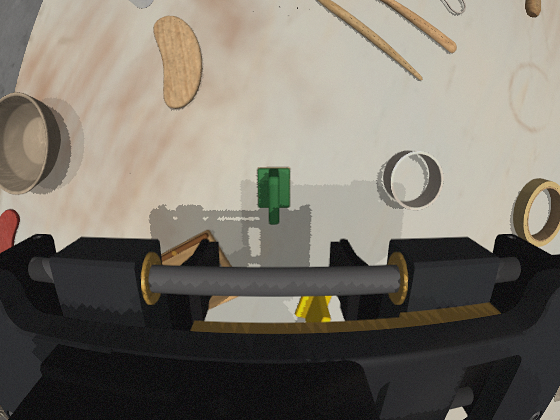

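```bash
python3 -m crank '[[0.001,-0.0044,0.025,0],[0,0,0.036,0],[0,0,0.036,0],[0,0,0.03,0],[0,0,0.02,0]]'; python3 -m crank '[[0,0,0.008,0],[0,0,0,0],[0,0,0,0]]'
```

```text
time_s: 20.62
tcp_pos: [0.5966, -0.2937, 0.0423]
ee_rot: [[-0.627, -0.779, -0.004], [-0.779, 0.627, -0.001], [0.003, 0.003, -1.0]]
wrist_force: [-0.7, 0.2, -0.7]
gripper_width: 0.689
time_s: 20.87
tcp_pos: [0.5996, -0.2947, 0.0391]
ee_rot: [[-0.624, -0.781, 0.002], [-0.781, 0.624, -0.004], [0.001, -0.004, -1.0]]
wrist_force: [0.0, 0.3, 1.1]
gripper_width: 0.689
```

```bash
python3 -m crank '[[0,0,0.002,0],[0,0,0,0],[0,0,0,0],[0,0,0,0],[0,0,0,0]]' 0; python3 -m crank '[[0,0,0,0],[0,0,0,0],[0,0,0,0],[0,0,0,0],[0,0,0,0]]';python3 -m crank '[[0,0,0,0],[0,0,0,0],[0,0,0,0]]'
```

```text
time_s: 21.28
tcp_pos: [0.5993, -0.2945, 0.0375]
ee_rot: [[-0.624, -0.781, 0.003], [-0.781, 0.624, -0.003], [0.001, -0.004, -1.0]]
wrist_force: [-0.2, -0.3, -0.7]
gripper_width: 0.4
time_s: 21.7
tcp_pos: [0.5989, -0.2943, 0.0364]
ee_rot: [[-0.624, -0.781, 0.001], [-0.781, 0.624, -0.003], [0.001, -0.003, -1.0]]
wrist_force: [1.1, -0.8, -0.0]
gripper_width: 0.115
time_s: 21.95
tcp_pos: [0.5989, -0.2943, 0.0364]
ee_rot: [[-0.624, -0.781, 0.001], [-0.781, 0.624, -0.003], [0.001, -0.003, -1.0]]
wrist_force: [1.0, 0.3, -0.7]
gripper_width: 0.11
```

```bash
python3 -m crank '[[0,0,-0.015,0],[0,0,-0.035,0],[0,0,-0.035,0],[0,0,-0.035,0],[0,0,-0.035,0]]'; python3 -m crank '[[0,0,0,0.12],[0,0,0,0.12],[0,0,0,0.12],[0,0,0,0.12],[0,0,0,0.12]]' >/dev/null;python3 -m crank '[[0,0,0,0.12],[0,0,0,0.12],[0,0,0,0.12],[0,0,0,0.12],[0,0,0,0]]'; python3 -m crank '[[0.0067,0.0356,0,0],[0.0067,0.0356,0,0],[0.0067,0.0356,0,0],[0.0067,0.0356,0,0],[0.0067,0.0356,0,0]]' >/dev/null;python3 -m crank '[[0.0067,0.0356,0,0],[0.0067,0.0356,0,0],[0.0067,0.0356,0,0],[0,0,0,0],[0,0,0,0]]';python3 - <<'E'
from h import *
w=shot("w7"); print(w["R"].round(3)); marks(w,(200,330,40,215))
E
```

```text
time_s: 22.37
tcp_pos: [0.5983, -0.2939, 0.193]
ee_rot: [[-0.624, -0.781, 0.001], [-0.781, 0.624, -0.003], [0.002, -0.002, -1.0]]
wrist_force: [0.3, -0.5, -1.3]
gripper_width: 0.114
time_s: 23.2
tcp_pos: [0.5984, -0.2939, 0.1912]
ee_rot: [[-0.983, 0.184, 0.001], [0.184, 0.983, -0.002], [-0.001, -0.002, -1.0]]
wrist_force: [0.8, -0.2, -1.0]
gripper_width: 0.113
time_s: 24.03
tcp_pos: [0.5978, -0.0022, 0.1908]
ee_rot: [[-0.984, 0.176, 0.001], [0.176, 0.984, -0.003], [-0.002, -0.003, -1.0]]
wrist_force: [0.2, -0.1, -1.5]
gripper_width: 0.112
tcp [ 0.5978 -0.0022  0.1908] yaw 169.87 t 24.0333 grip 0.0097
[[-0.984  0.176  0.001]
 [ 0.176  0.984 -0.003]
 [-0.002 -0.003 -1.   ]]
```

View pics/w7.png

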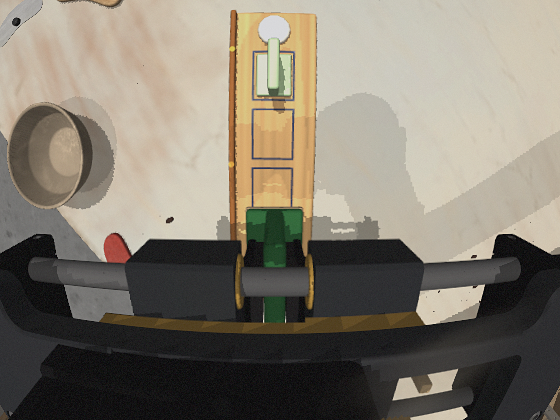

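```bash
python3 -m crank '[[-0.0024,-0.0028,0.02,0.013],[0,0,0.035,0],[0,0,0.035,0],[0,0,0.03,0],[0,0,0.015,0]]'; python3 -m crank '[[0,0,0.004,0],[0,0,0,0],[0,0,0,0],[0,0,0,0]]';python3 - <<'E'
from h import *
w=shot("w8")
a=w["pixels"][185:250,225:325,::-1]; cv2.imwrite("pics/c8.png",cv2.resize(a,None,fx=8,fy=8,interpolation=cv2.INTER_NEAREST))
E
```

```text
time_s: 24.5
tcp_pos: [0.5971, -0.01, 0.0515]
ee_rot: [[-0.981, 0.196, -0.006], [0.196, 0.981, -0.004], [0.005, -0.005, -1.0]]
wrist_force: [-0.7, 0.4, -1.0]
gripper_width: 0.114
time_s: 24.83
tcp_pos: [0.6013, -0.0081, 0.0535]
ee_rot: [[-0.981, 0.195, 0.005], [0.195, 0.981, -0.002], [-0.005, -0.001, -1.0]]
wrist_force: [0.4, -0.5, -1.4]
gripper_width: 0.111
tcp [ 0.6013 -0.0081  0.0535] yaw 168.76 t 24.8333 grip 0.0097
```

View pics/c8.png

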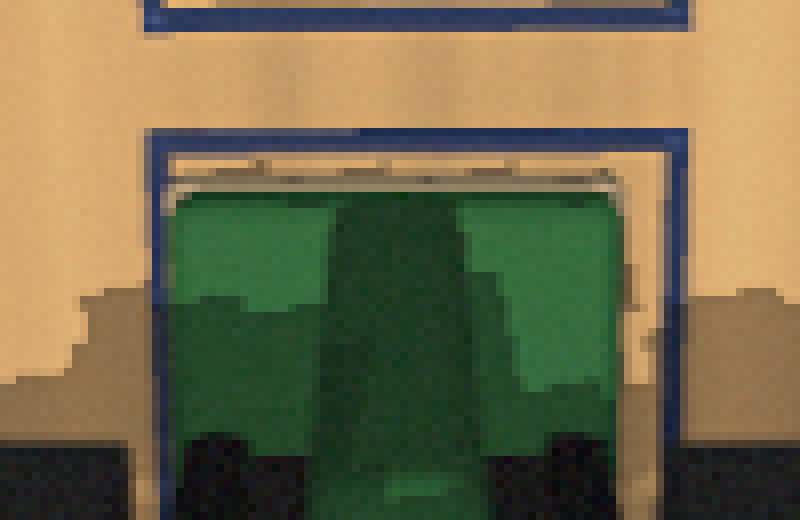

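```bash
python3 -m crank '[[0.002,0.0025,0,0],[0,0,0.003,0],[0,0,0,0],[0,0,0,0]]';python3 - <<'E'
from h import *
w=shot("w9")
a=w["pixels"][185:250,225:325,::-1]; cv2.imwrite("pics/c9.png",cv2.resize(a,None,fx=8,fy=8,interpolation=cv2.INTER_NEAREST))
E
```

```text
time_s: 25.22
tcp_pos: [0.5984, -0.0048, 0.0489]
ee_rot: [[-0.981, 0.194, 0.002], [0.194, 0.981, -0.003], [-0.002, -0.002, -1.0]]
wrist_force: [0.1, 0.4, -1.4]
gripper_width: 0.112
tcp [ 0.5984 -0.0048  0.0489] yaw 168.79 t 25.2167 grip 0.0098
```

View pics/c9.png

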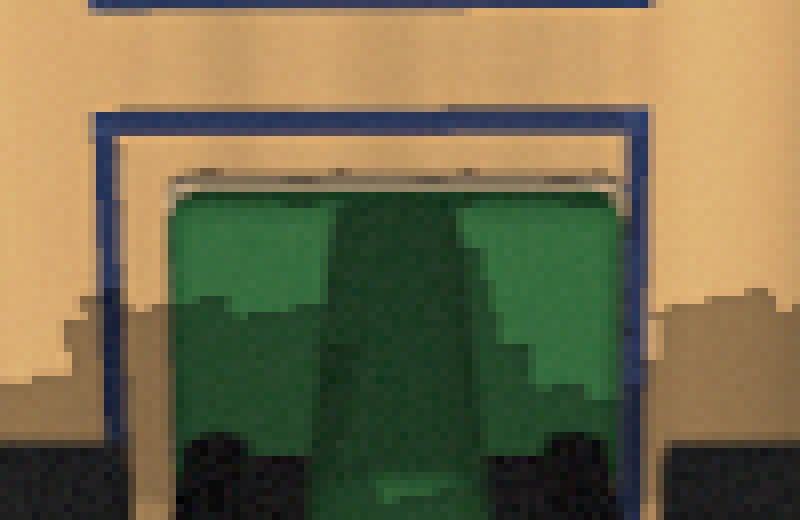

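```bash
python3 -m crank '[[-0.0014,0.0013,0,0],[0,0,0,0],[0,0,0,0],[0,0,0,0],[0,0,0,0]]';python3 - <<'E'
from h import *
w=shot("w10")
a=w["pixels"][185:250,225:325,::-1]; cv2.imwrite("pics/c10.png",cv2.resize(a,None,fx=8,fy=8,interpolation=cv2.INTER_NEAREST))
E
```

```text
time_s: 25.68
tcp_pos: [0.6001, -0.0039, 0.0488]
ee_rot: [[-0.981, 0.195, 0.002], [0.195, 0.981, -0.003], [-0.002, -0.003, -1.0]]
wrist_force: [-0.1, -0.0, -2.3]
gripper_width: 0.111
tcp [ 0.6001 -0.0039  0.0488] yaw 168.76 t 25.6833 grip 0.0097
```

View pics/c10.png

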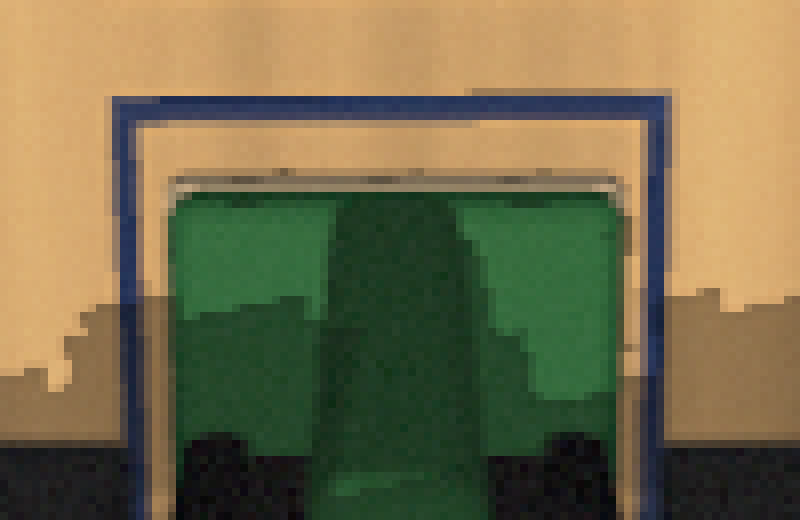

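```bash
python3 -m crank '[[0,0,0.0008,0],[0,0,0,0],[0,0,0,0]]'; python3 -m crank '[[0,0,0,0],[0,0,0,0],[0,0,0,0],[0,0,0,0],[0,0,0,0]]' 0.06; python3 -m crank '[[0,0,-0.02,0],[0,0,-0.035,0],[0,0,-0.035,0],[0,0,-0.035,0],[0,0,-0.02,0]]';python3 -m crank '[[0,0,0,0],[0,0,0,0]]'
python3 - <<'E'
from h import *
w=shot("w11"); tile(w,(240,310,140,235),.068,.095,.082)
E
```

```text
time_s: 25.98
tcp_pos: [0.6003, -0.0039, 0.0484]
ee_rot: [[-0.981, 0.195, 0.002], [0.195, 0.981, -0.003], [-0.003, -0.002, -1.0]]
wrist_force: [-0.8, 0.2, 2.1]
gripper_width: 0.112
time_s: 26.4
tcp_pos: [0.6002, -0.004, 0.048]
ee_rot: [[-0.981, 0.195, 0.002], [0.195, 0.981, -0.003], [-0.002, -0.003, -1.0]]
wrist_force: [-0.6, 0.3, -0.0]
gripper_width: 0.401
time_s: 26.82
tcp_pos: [0.6016, -0.0035, 0.1977]
ee_rot: [[-0.981, 0.194, 0.008], [0.194, 0.981, -0.002], [-0.009, -0.001, -1.0]]
wrist_force: [0.5, -0.2, 0.5]
gripper_width: 0.677
time_s: 26.98
tcp_pos: [0.6004, -0.0033, 0.1944]
ee_rot: [[-0.981, 0.195, 0.005], [0.195, 0.981, -0.002], [-0.005, -0.001, -1.0]]
wrist_force: [0.6, 0.2, -0.6]
gripper_width: 0.689
tcp [ 0.6004 -0.0033  0.1944] yaw 168.75 t 26.9833 grip 0.0599
rect c 0.5993 -0.0039 sz 0.0458 0.0089 long 78.82 | mean [ 0.5992 -0.0041] pca 78.8 [0.0095 0.0459] z 0.0813 n 560 rgb [48. 92. 53.]
```

View pics/w11.png

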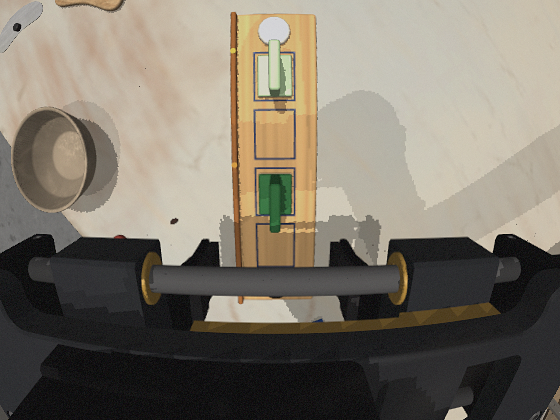

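```bash
python3 -m crank '[[0.0079,0.0363,0,0],[0.0079,0.0363,0,0],[0.0079,0.0363,0,0],[0.0079,0.0363,0,0],[0.0079,0.0363,0,0]]' >/dev/null; python3 -m crank '[[0.0079,0.0363,0,0],[0.0079,0.0363,0,0],[0.0079,0.0363,0,0],[0,0,0,-0.114],[0,0,0,-0.114]]';python3 -m crank '[[0,0,0,-0.114],[0,0,0,-0.114],[0,0,0,-0.114],[0,0,0,-0.114],[0,0,0,-0.114]]'; python3 -m crank '[[0,0,0,-0.114],[0,0,0,-0.114],[0,0,0,0],[0,0,0,0]]';python3 - <<'E'
from h import *
w=shot("w12"); print(w["R"].round(3));tile(w,(235,315,140,240))
E
```

```text
time_s: 27.87
tcp_pos: [0.5931, 0.2956, 0.1888]
ee_rot: [[-0.999, -0.041, -0.003], [-0.041, 0.999, -0.006], [0.003, -0.006, -1.0]]
wrist_force: [0.3, -0.4, -0.6]
gripper_width: 0.691
time_s: 28.28
tcp_pos: [0.5936, 0.2931, 0.1894]
ee_rot: [[-0.821, -0.571, -0.002], [-0.571, 0.821, -0.006], [0.005, -0.003, -1.0]]
wrist_force: [-0.1, 0.3, 0.0]
gripper_width: 0.692
time_s: 28.62
tcp_pos: [0.5939, 0.2932, 0.1902]
ee_rot: [[-0.677, -0.736, -0.001], [-0.736, 0.677, -0.005], [0.004, -0.002, -1.0]]
wrist_force: [-0.2, 0.1, 0.3]
gripper_width: 0.688
tcp [0.5939 0.2932 0.1902] yaw -132.62 t 28.6167 grip 0.0599
[[-0.677 -0.736 -0.001]
 [-0.736  0.677 -0.005]
 [ 0.004 -0.002 -1.   ]]
rect c 0.5976 0.2917 sz 0.0091 0.0448 long 137.28 | mean [0.5977 0.2915] pca 137.24 [0.0097 0.045 ] z 0.0694 n 541 rgb [111. 163. 106.]
```

View pics/w12.png

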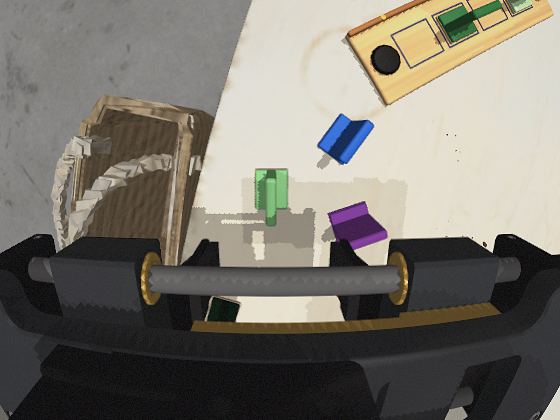

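```bash
python3 -m crank '[[-0.0013,-0.0038,0.025,0],[0,0,0.036,0],[0,0,0.036,0],[0,0,0.03,0],[0,0,0.018,0]]'; python3 -m crank '[[0,0,0.008,0],[0,0,0,0],[0,0,0,0],[0,0,0,0]]'
```

```text
time_s: 29.08
tcp_pos: [0.5961, 0.29, 0.0425]
ee_rot: [[-0.677, -0.736, -0.004], [-0.736, 0.677, -0.007], [0.008, -0.001, -1.0]]
wrist_force: [0.3, -1.3, -0.5]
gripper_width: 0.687
time_s: 29.42
tcp_pos: [0.5996, 0.2923, 0.041]
ee_rot: [[-0.675, -0.738, 0.005], [-0.738, 0.675, -0.001], [-0.002, -0.004, -1.0]]
wrist_force: [-0.1, -0.8, 1.4]
gripper_width: 0.687
```

```bash
python3 -m crank '[[0.001,0.001,0.003,0],[0,0,0,0],[0,0,0,0],[0,0,0,0],[0,0,0,0]]' 0; python3 -m crank '[[0,0,0,0],[0,0,0,0],[0,0,0,0],[0,0,0,0],[0,0,0,0]]';python3 -m crank '[[0,0,0,0],[0,0,0,0],[0,0,0,0]]'
```

```text
time_s: 29.83
tcp_pos: [0.5972, 0.2916, 0.0366]
ee_rot: [[-0.675, -0.738, 0.002], [-0.738, 0.675, -0.002], [0.0, -0.003, -1.0]]
wrist_force: [0.9, -0.6, 0.6]
gripper_width: 0.399
time_s: 30.25
tcp_pos: [0.5968, 0.2914, 0.0359]
ee_rot: [[-0.675, -0.738, 0.001], [-0.738, 0.675, -0.003], [0.001, -0.003, -1.0]]
wrist_force: [-0.8, 0.1, -1.3]
gripper_width: 0.112
time_s: 30.5
tcp_pos: [0.5969, 0.2914, 0.0359]
ee_rot: [[-0.675, -0.738, 0.001], [-0.738, 0.675, -0.003], [0.001, -0.003, -1.0]]
wrist_force: [-0.2, 0.4, -1.2]
gripper_width: 0.109
```

```bash
python3 -m crank '[[0,0,-0.015,0],[0,0,-0.035,0],[0,0,-0.035,0],[0,0,-0.035,0],[0,0,-0.035,0]]'; python3 -m crank '[[0,0,0,0.1136],[0,0,0,0.1136],[0,0,0,0.1136],[0,0,0,0.1136],[0,0,0,0.1136]]' >/dev/null;python3 -m crank '[[0,0,0,0.1136],[0,0,0,0.1136],[0,0,0,0.1136],[0,0,0,0.1136],[0,0,0,0]]'; python3 -m crank '[[-0.006,-0.0352,0,0],[-0.006,-0.0352,0,0],[-0.006,-0.0352,0,0],[-0.006,-0.0352,0,0],[-0.006,-0.0352,0,0]]' >/dev/null;python3 -m crank '[[-0.006,-0.0352,0,0],[-0.006,-0.0352,0,0],[-0.006,-0.0352,0,0],[-0.006,-0.0352,0,0],[-0.006,-0.0352,0,0]]';python3 -m crank '[[0,0,0,0],[0,0,0,0]]';python3 - <<'E'
from h import *
w=shot("w13"); print(w["R"].round(3))
E
```

```text
time_s: 30.92
tcp_pos: [0.5965, 0.2917, 0.1927]
ee_rot: [[-0.675, -0.738, 0.001], [-0.738, 0.675, -0.003], [0.001, -0.003, -1.0]]
wrist_force: [0.2, 0.4, -0.6]
gripper_width: 0.114
time_s: 31.75
tcp_pos: [0.5966, 0.2918, 0.1909]
ee_rot: [[-0.981, 0.193, 0.001], [0.193, 0.981, -0.003], [-0.002, -0.003, -1.0]]
wrist_force: [0.5, -0.6, -1.2]
gripper_width: 0.112
time_s: 32.58
tcp_pos: [0.5879, -0.0667, 0.1924]
ee_rot: [[-0.982, 0.188, 0.002], [0.188, 0.982, -0.003], [-0.002, -0.002, -1.0]]
wrist_force: [0.8, 1.0, -0.7]
gripper_width: 0.112
time_s: 32.75
tcp_pos: [0.588, -0.0669, 0.1921]
ee_rot: [[-0.981, 0.192, 0.002], [0.192, 0.981, -0.003], [-0.002, -0.002, -1.0]]
wrist_force: [0.2, -0.2, -1.4]
gripper_width: 0.112
tcp [ 0.588  -0.0669  0.1921] yaw 168.92 t 32.75 grip 0.0097
[[-0.981  0.192  0.002]
 [ 0.192  0.981 -0.003]
 [-0.002 -0.002 -1.   ]]
```

View pics/w13.png

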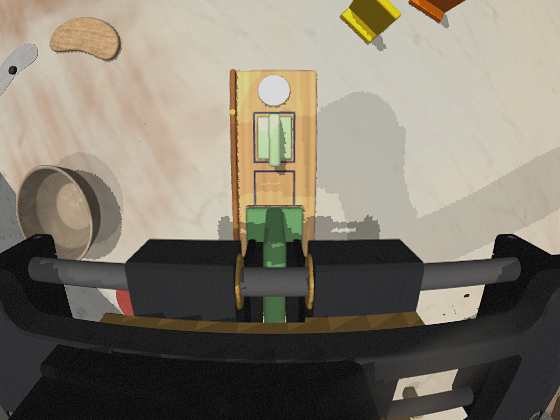

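```bash
python3 -m crank '[[0,0.0019,0.02,0],[0,0,0.025,0],[0,0,0.015,0],[0,0,0,0],[0,0,0,0]]'; python3 -m crank '[[0,0,0.02,0],[0,0,0.02,0],[0,0,0.015,0],[0,0,0,0],[0,0,0,0]]'
```

```text
time_s: 33.22
tcp_pos: [0.5888, -0.0623, 0.1318]
ee_rot: [[-0.982, 0.188, 0.0], [0.188, 0.982, -0.003], [-0.001, -0.003, -1.0]]
wrist_force: [0.2, -0.6, -0.5]
gripper_width: 0.113
time_s: 33.63
tcp_pos: [0.5898, -0.063, 0.0782]
ee_rot: [[-0.982, 0.19, 0.003], [0.19, 0.982, -0.003], [-0.003, -0.003, -1.0]]
wrist_force: [0.3, -0.1, -0.3]
gripper_width: 0.111
```

```bash
python3 -m crank '[[0.001,-0.0022,0.01,0],[0,0,0.01,0],[0,0,0.005,0],[0,0,0.002,0],[0,0,0,0]]'; python3 -m crank '[[0,0,0,0],[0,0,0,0],[0,0,0,0]]';python3 - <<'E'
from h import *
w=shot("w14")
a=w["pixels"][185:250,225:325,::-1]; cv2.imwrite("pics/c14.png",cv2.resize(a,None,fx=8,fy=8,interpolation=cv2.INTER_NEAREST))
E
```

```text
time_s: 34.05
tcp_pos: [0.5871, -0.0657, 0.0495]
ee_rot: [[-0.982, 0.191, 0.0], [0.191, 0.982, -0.003], [-0.001, -0.003, -1.0]]
wrist_force: [0.1, -0.2, -1.1]
gripper_width: 0.114
time_s: 34.3
tcp_pos: [0.5879, -0.0655, 0.0506]
ee_rot: [[-0.982, 0.191, 0.003], [0.191, 0.982, -0.003], [-0.003, -0.002, -1.0]]
wrist_force: [0.4, 0.6, -1.0]
gripper_width: 0.114
tcp [ 0.5879 -0.0655  0.0506] yaw 168.98 t 34.3 grip 0.0099
```

View pics/c14.png

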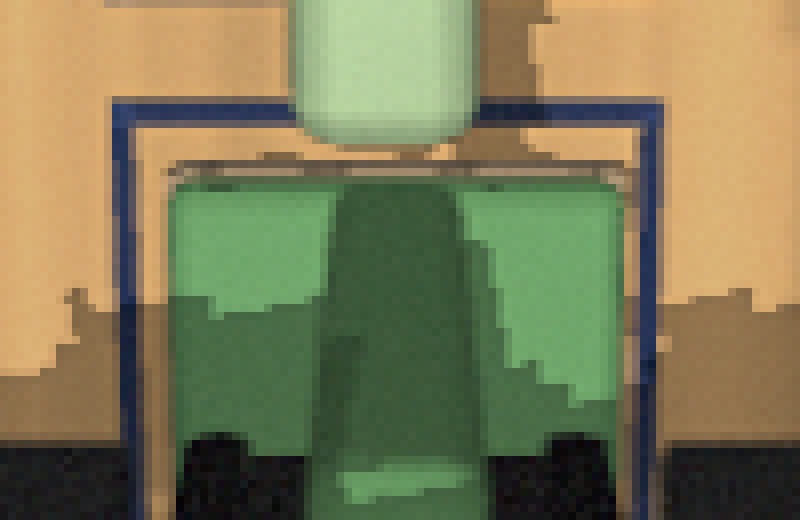

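```bash
python3 -m crank '[[-0.0007,0.0012,0.001,0],[0,0,0,0],[0,0,0,0],[0,0,0,0]]';python3 - <<'E'
from h import *
w=shot("w15")
a=w["pixels"][185:250,225:325,::-1]; cv2.imwrite("pics/c15.png",cv2.resize(a,None,fx=8,fy=8,interpolation=cv2.INTER_NEAREST))
E
```

```text
time_s: 34.68
tcp_pos: [0.5885, -0.0645, 0.0492]
ee_rot: [[-0.982, 0.191, 0.002], [0.191, 0.982, -0.003], [-0.002, -0.003, -1.0]]
wrist_force: [-0.3, -0.2, -0.4]
gripper_width: 0.112
tcp [ 0.5885 -0.0645  0.0492] yaw 168.98 t 34.6833 grip 0.0098
```

View pics/c15.png

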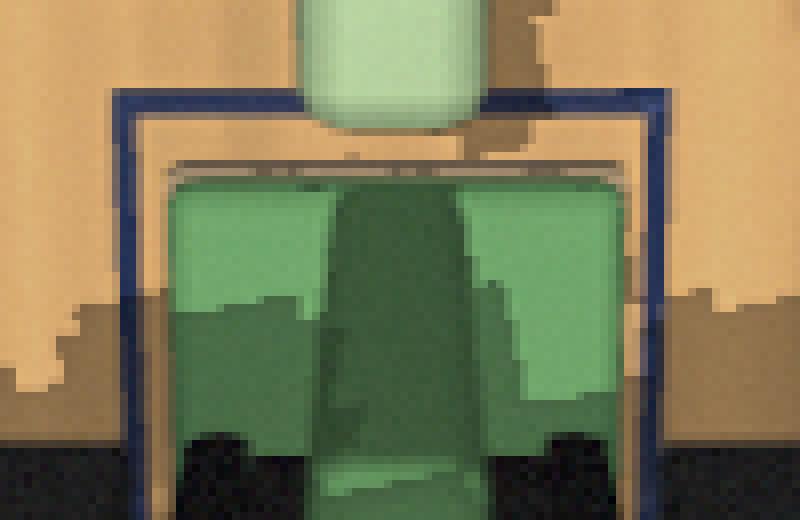

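```bash
python3 -m crank '[[-0.0003,0.0003,0.0013,0],[0,0,0,0],[0,0,0,0]]'; python3 -m crank '[[0,0,0.0003,0],[0,0,0,0],[0,0,0,0]]'
```

```text
time_s: 34.98
tcp_pos: [0.5888, -0.0643, 0.0477]
ee_rot: [[-0.982, 0.191, 0.001], [0.191, 0.982, -0.003], [-0.002, -0.003, -1.0]]
wrist_force: [0.5, 0.2, -1.1]
gripper_width: 0.114
time_s: 35.23
tcp_pos: [0.5888, -0.0643, 0.0477]
ee_rot: [[-0.982, 0.191, 0.002], [0.191, 0.982, -0.003], [-0.002, -0.003, -1.0]]
wrist_force: [-0.2, 0.6, -0.2]
gripper_width: 0.112
```

```bash
python3 -m crank '[[0,0,0.0005,0],[0,0,0,0],[0,0,0,0]]'; python3 -m crank '[[0,0,0,0],[0,0,0,0],[0,0,0,0],[0,0,0,0],[0,0,0,0]]' 0.06; python3 -m crank '[[0,0,-0.02,0],[0,0,-0.035,0],[0,0,-0.035,0],[0,0,-0.035,0],[0,0,-0.02,0]]';python3 -m crank '[[0,0,0,0],[0,0,0,0]]'
python3 - <<'E'
from h import *
w=shot("w16"); tile(w,(240,310,165,235),.068,.095,.082)
E
```

```text
time_s: 35.48
tcp_pos: [0.5889, -0.0643, 0.0476]
ee_rot: [[-0.982, 0.191, 0.002], [0.191, 0.982, -0.003], [-0.002, -0.003, -1.0]]
wrist_force: [-1.1, -0.2, 4.6]
gripper_width: 0.11
time_s: 35.9
tcp_pos: [0.5888, -0.0643, 0.0468]
ee_rot: [[-0.982, 0.191, 0.001], [0.191, 0.982, -0.003], [-0.002, -0.003, -1.0]]
wrist_force: [-0.1, -0.3, 0.0]
gripper_width: 0.41
time_s: 36.32
tcp_pos: [0.5902, -0.064, 0.1965]
ee_rot: [[-0.982, 0.191, 0.008], [0.191, 0.982, -0.003], [-0.008, -0.002, -1.0]]
wrist_force: [1.0, 0.2, 0.5]
gripper_width: 0.681
time_s: 36.48
tcp_pos: [0.5891, -0.0636, 0.1934]
ee_rot: [[-0.981, 0.191, 0.005], [0.191, 0.981, -0.002], [-0.005, -0.001, -1.0]]
wrist_force: [-0.6, -0.8, -0.8]
gripper_width: 0.683
tcp [ 0.5891 -0.0636  0.1934] yaw 168.96 t 36.4833 grip 0.0594
rect c 0.5873 -0.0654 sz 0.0456 0.0095 long 78.78 | mean [ 0.5874 -0.066 ] pca 78.34 [0.0099 0.0454] z 0.0812 n 581 rgb [ 97. 143.  92.]
```

View pics/w16.png

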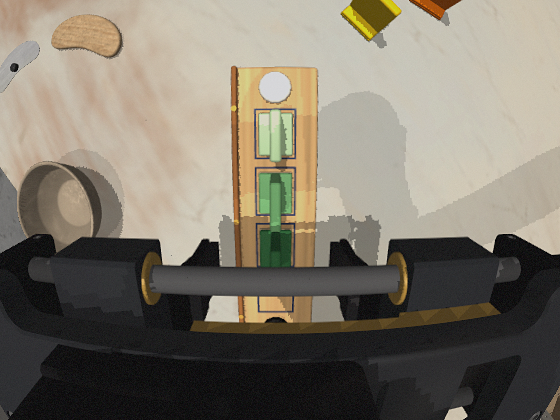

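```bash
python3 -m crank '[[0.0117,0.0348,0,0],[0.0117,0.0348,0,0],[0.0117,0.0348,0,0],[0.0117,0.0348,0,0],[0.0117,0.0348,0,0]]' >/dev/null; python3 -m crank '[[0.0117,0.0348,0,0],[0.0117,0.0348,0,0],[0.0117,0.0348,0,0],[0.0117,0.0348,0,0],[0.0117,0.0348,0,0]]' >/dev/null; python3 -m crank '[[0.0117,0.0348,0,0],[0.0117,0.0348,0,0],[0.0117,0.0348,0,0],[0.0117,0.0348,0,0],[0,0,0,-0.117]]';python3 -m crank '[[0,0,0,-0.117],[0,0,0,-0.117],[0,0,0,-0.117],[0,0,0,-0.117],[0,0,0,-0.117]]'; python3 -m crank '[[0,0,0,0],[0,0,0,0]]';python3 - <<'E'
from h import *
w=shot("w17"); print(w["R"].round(3));tile(w,(235,315,140,240))
E
```

```text
time_s: 37.78
tcp_pos: [0.519, 0.451, 0.1866]
ee_rot: [[-0.998, 0.069, -0.001], [0.069, 0.998, -0.005], [0.0, -0.005, -1.0]]
wrist_force: [0.3, -0.5, 0.7]
gripper_width: 0.69
time_s: 38.2
tcp_pos: [0.5202, 0.445, 0.1876]
ee_rot: [[-0.87, -0.493, -0.002], [-0.493, 0.87, -0.006], [0.005, -0.005, -1.0]]
wrist_force: [-0.4, 0.8, -0.5]
gripper_width: 0.69
time_s: 38.37
tcp_pos: [0.5205, 0.4452, 0.1884]
ee_rot: [[-0.875, -0.485, -0.001], [-0.485, 0.875, -0.006], [0.003, -0.004, -1.0]]
wrist_force: [0.4, -0.0, -0.7]
gripper_width: 0.691
tcp [0.5205 0.4452 0.1884] yaw -150.99 t 38.3667 grip 0.0601
[[-0.875 -0.485 -0.001]
 [-0.485  0.875 -0.006]
 [ 0.003 -0.004 -1.   ]]
rect c 0.5216 0.4451 sz 0.0098 0.0457 long 119.14 | mean [0.522  0.4446] pca 120.42 [0.0098 0.0453] z 0.0693 n 550 rgb [26. 41. 31.]
```

View pics/w17.png

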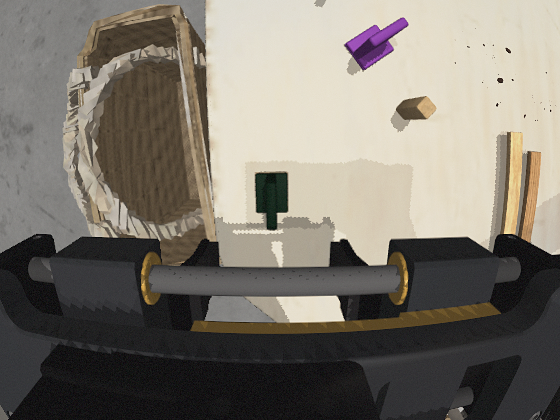

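```bash
python3 -m crank '[[-0.001,-0.0009,0.025,-0.012],[0,0,0.036,0],[0,0,0.036,0],[0,0,0.03,0],[0,0,0.015,0]]'; python3 -m crank '[[0,0,0.008,0],[0,0,0,0],[0,0,0,0],[0,0,0,0]]'
```

```text
time_s: 38.83
tcp_pos: [0.5203, 0.4425, 0.043]
ee_rot: [[-0.869, -0.495, -0.004], [-0.495, 0.869, -0.009], [0.008, -0.006, -1.0]]
wrist_force: [0.0, -0.5, -0.9]
gripper_width: 0.689
time_s: 39.17
tcp_pos: [0.5235, 0.4459, 0.0423]
ee_rot: [[-0.867, -0.498, 0.004], [-0.498, 0.867, -0.0], [-0.003, -0.002, -1.0]]
wrist_force: [0.0, 0.1, -1.4]
gripper_width: 0.691
```

```bash
python3 -m crank '[[0.0012,0,0.0048,0],[0,0,0,0],[0,0,0,0],[0,0,0,0],[0,0,0,0]]' 0; python3 -m crank '[[0,0,0,0],[0,0,0,0],[0,0,0,0],[0,0,0,0],[0,0,0,0]]';python3 -m crank '[[0,0,0,0],[0,0,0,0],[0,0,0,0]]'
```

```text
time_s: 39.58
tcp_pos: [0.5216, 0.4445, 0.0361]
ee_rot: [[-0.867, -0.498, 0.002], [-0.498, 0.867, -0.002], [-0.001, -0.003, -1.0]]
wrist_force: [-0.0, 1.4, 0.2]
gripper_width: 0.397
time_s: 40.0
tcp_pos: [0.5213, 0.4442, 0.0354]
ee_rot: [[-0.867, -0.498, 0.001], [-0.498, 0.867, -0.003], [0.001, -0.003, -1.0]]
wrist_force: [1.9, 0.7, -1.0]
gripper_width: 0.112
time_s: 40.25
tcp_pos: [0.5214, 0.4442, 0.0354]
ee_rot: [[-0.867, -0.498, 0.001], [-0.498, 0.867, -0.003], [0.0, -0.003, -1.0]]
wrist_force: [-0.6, 0.1, -2.0]
gripper_width: 0.11
```

```bash
python3 -m crank '[[0,0,-0.015,0],[0,0,-0.035,0],[0,0,-0.035,0],[0,0,-0.035,0],[0,0,-0.035,0]]'; python3 -m crank '[[0,0,0,0.119],[0,0,0,0.119],[0,0,0,0.119],[0,0,0,0.119],[0,0,0,0.119]]' >/dev/null;python3 -m crank '[[0,0,0,0.119],[0,0,0,0]]'; python3 -m crank '[[-0.0148,-0.033,0,0],[-0.0148,-0.033,0,0],[-0.0148,-0.033,0,0],[-0.0148,-0.033,0,0],[-0.0148,-0.033,0,0]]' >/dev/null;python3 -m crank '[[-0.0148,-0.033,0,0],[-0.0148,-0.033,0,0],[-0.0148,-0.033,0,0],[-0.0148,-0.033,0,0],[-0.0148,-0.033,0,0]]';python3 -m crank '[[-0.0148,-0.033,0,0],[0,0,0,0],[0,0,0,0],[0,0,0,0]]'
```

```text
time_s: 40.67
tcp_pos: [0.521, 0.4445, 0.1922]
ee_rot: [[-0.867, -0.498, 0.001], [-0.498, 0.867, -0.003], [0.0, -0.003, -1.0]]
wrist_force: [0.0, 0.8, -0.4]
gripper_width: 0.111
time_s: 41.25
tcp_pos: [0.5211, 0.4446, 0.1905]
ee_rot: [[-0.981, 0.193, 0.001], [0.193, 0.981, -0.003], [-0.002, -0.003, -1.0]]
wrist_force: [-0.1, -0.7, -0.4]
gripper_width: 0.113
time_s: 42.08
tcp_pos: [0.6034, 0.0909, 0.192]
ee_rot: [[-0.982, 0.188, 0.002], [0.188, 0.982, -0.003], [-0.002, -0.002, -1.0]]
wrist_force: [0.4, 0.6, -1.3]
gripper_width: 0.113
time_s: 42.42
tcp_pos: [0.6115, 0.0573, 0.1918]
ee_rot: [[-0.982, 0.19, 0.001], [0.19, 0.982, -0.003], [-0.002, -0.002, -1.0]]
wrist_force: [-1.0, -0.2, -1.2]
gripper_width: 0.113
```

```bash
python3 -m crank '[[0,0,0.02,0],[0,0,0.025,0],[0,0,0.015,0],[0,0,0,0],[0,0,0,0]]'; python3 -m crank '[[0,0,0.02,0],[0,0,0.02,0],[0,0,0.015,0],[0,0,0,0],[0,0,0,0]]'
```

```text
time_s: 42.83
tcp_pos: [0.6114, 0.0583, 0.1316]
ee_rot: [[-0.982, 0.188, 0.0], [0.188, 0.982, -0.004], [-0.001, -0.004, -1.0]]
wrist_force: [-0.0, 0.1, -0.3]
gripper_width: 0.11
time_s: 43.25
tcp_pos: [0.6125, 0.0577, 0.078]
ee_rot: [[-0.982, 0.19, 0.003], [0.19, 0.982, -0.003], [-0.003, -0.003, -1.0]]
wrist_force: [0.6, 0.5, -0.1]
gripper_width: 0.113
```

```bash
python3 -m crank '[[0.0003,-0.0005,0.01,0],[0,0,0.01,0],[0,0,0.006,0],[0,0,0.0025,0],[0,0,0,0]]'; python3 -m crank '[[0,0,0,0],[0,0,0,0],[0,0,0,0]]';python3 - <<'E'
from h import *
w=shot("w18")
a=w["pixels"][185:250,225:325,::-1]; cv2.imwrite("pics/c18.png",cv2.resize(a,None,fx=8,fy=8,interpolation=cv2.INTER_NEAREST))
E
```

```text
time_s: 43.67
tcp_pos: [0.6113, 0.0564, 0.0479]
ee_rot: [[-0.982, 0.191, 0.001], [0.191, 0.982, -0.003], [-0.002, -0.003, -1.0]]
wrist_force: [-0.0, -0.5, -1.1]
gripper_width: 0.115
time_s: 43.92
tcp_pos: [0.6117, 0.0565, 0.0487]
ee_rot: [[-0.982, 0.191, 0.002], [0.191, 0.982, -0.003], [-0.003, -0.002, -1.0]]
wrist_force: [-0.1, -0.5, -0.9]
gripper_width: 0.112
tcp [0.6117 0.0565 0.0487] yaw 168.97 t 43.9167 grip 0.0097
```

View pics/c18.png

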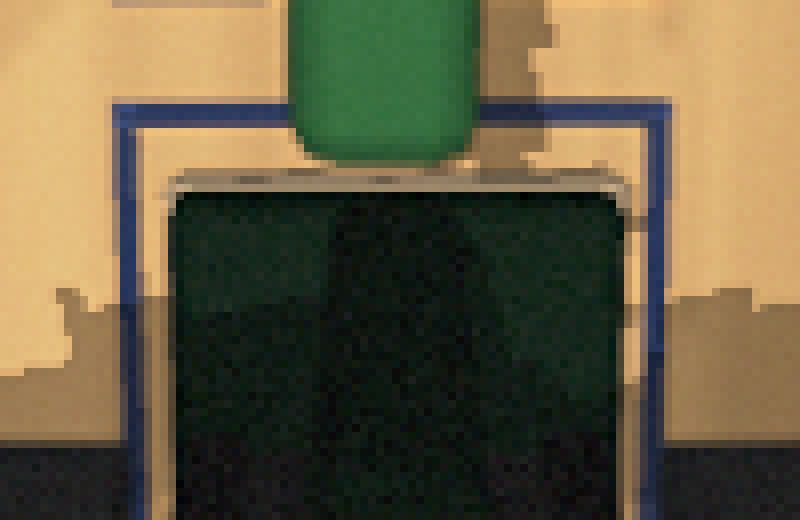

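```bash
python3 -m crank '[[-0.0003,0.0002,0.0012,0],[0,0,0,0],[0,0,0,0]]'; python3 -m crank '[[0,0,0.0004,0],[0,0,0,0],[0,0,0,0]]'
```

```text
time_s: 44.22
tcp_pos: [0.6119, 0.0566, 0.0473]
ee_rot: [[-0.982, 0.191, 0.002], [0.191, 0.982, -0.003], [-0.002, -0.002, -1.0]]
wrist_force: [0.3, 0.4, -0.0]
gripper_width: 0.108
time_s: 44.47
tcp_pos: [0.612, 0.0567, 0.0473]
ee_rot: [[-0.982, 0.191, 0.002], [0.191, 0.982, -0.003], [-0.003, -0.002, -1.0]]
wrist_force: [-0.8, 0.3, 1.9]
gripper_width: 0.112
```

```bash
python3 -m crank '[[0,0,0,0],[0,0,0,0],[0,0,0,0],[0,0,0,0],[0,0,0,0]]' 0.06; python3 -m crank '[[0,0,-0.02,0],[0,0,-0.035,0],[0,0,-0.035,0],[0,0,-0.035,0],[0,0,-0.035,0]]';python3 -m crank '[[0.005,0.036,-0.02,0],[0.005,0.036,-0.02,0],[0,0.036,-0.01,0],[0,0,0,0],[0,0,0,0]]'
python3 - <<'E'
from h import *
from station import capture
w=shot("w19")
a=w["pixels"][:300,150:400,::-1]; 
cv2.imwrite("pics/c19.png",cv2.resize(a,None,fx=2,fy=2,interpolation=cv2.INTER_CUBIC))
c=capture("top");cv2.imwrite("pics/top1.png",c["pixels"][:,:,::-1])
c=capture("scene");cv2.imwrite("pics/scene1.png",c["pixels"][:,:,::-1])
E
```

```text
time_s: 44.88
tcp_pos: [0.6118, 0.0566, 0.0467]
ee_rot: [[-0.982, 0.191, 0.001], [0.191, 0.982, -0.003], [-0.002, -0.003, -1.0]]
wrist_force: [-0.1, -0.3, 1.2]
gripper_width: 0.405
time_s: 45.3
tcp_pos: [0.6112, 0.057, 0.2085]
ee_rot: [[-0.982, 0.191, 0.001], [0.191, 0.982, -0.003], [-0.002, -0.003, -1.0]]
wrist_force: [-0.1, -0.2, 0.5]
gripper_width: 0.676
time_s: 45.72
tcp_pos: [0.6223, 0.167, 0.2567]
ee_rot: [[-0.982, 0.189, 0.002], [0.189, 0.982, -0.002], [-0.003, -0.002, -1.0]]
wrist_force: [-0.6, 0.0, -0.6]
gripper_width: 0.69
tcp [0.6223 0.167  0.2567] yaw 169.12 t 45.7167 grip 0.06
```

View pics/c19.png

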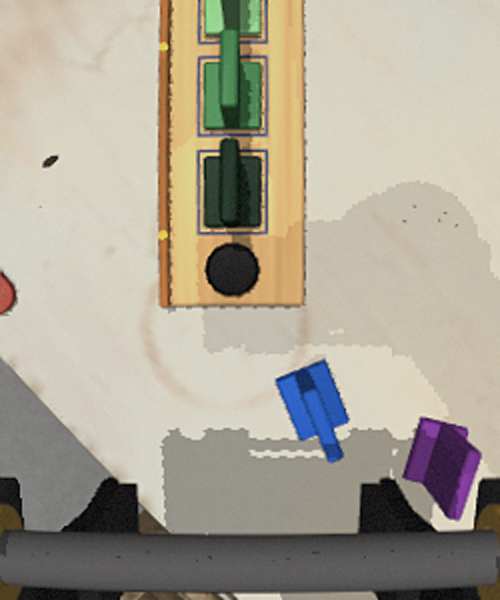

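View pics/top1.png

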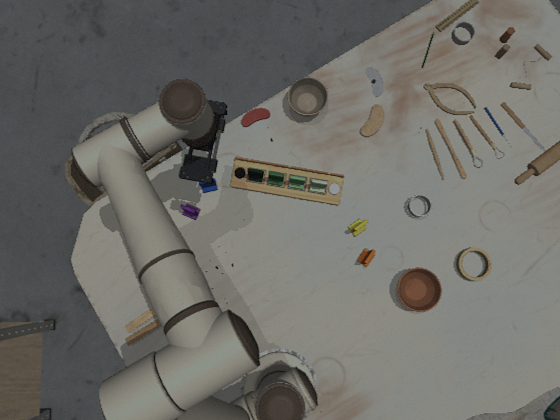

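View pics/scene1.png

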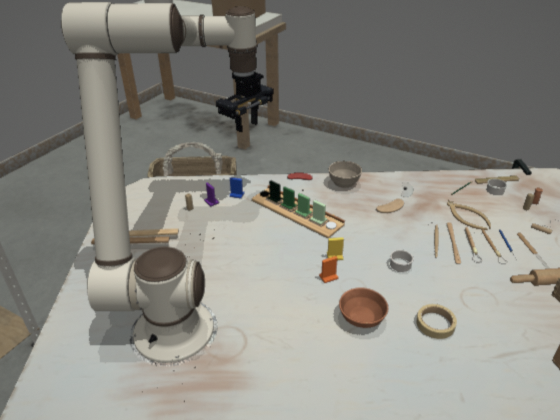

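Run:
```python
from station import finish_job
print(finish_job())
```

```text
the job is handed in; nothing more can be done
None
```

All four green tiles now stand upright on the rail marks. From the white disc to the black disc they run palest, light, mid, darkest. I handed in at about 46 s.

**Last checks:**
- The final top, scene and wrist views show the right order and nothing toppled. The cutter, the stamp and the orange, yellow, blue and purple look-alikes stand where they did. I judged this by eye in the pictures.
- I compared each tile with its outline in a wrist close-up just before letting go. All four sat within about 1 mm of centre.
- After release I measured the palest, light and mid tiles again. The light tile lies 0.3 mm from the midpoint of the other two, and their angles (about 78.8–79.2°) match the rail to within about 0.5°. I checked the darkest tile after release only in the pictures, without measuring it.
- The highest wrist force at the end of any move was about 5 N.

**What went wrong or disagreed:**
- While carrying the first tile, the last joint reached its range limit and the tool tilted about 5.6°. I undid this at the other end of the joint's range, which brought the tilt down to about 0.2°. I then placed every tile with the gripper turned half round.
- The top and wrist cameras disagreed by 2–5 mm on tile positions, except the darkest, where they were within about 1 mm. I used the wrist view directly above each tile.
- Two angle fits of the darkest tile differed by 1.3°. I used a value midway between them, and the tile looked square to its mark in the close-up.

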